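Load the battery grip in a wheeled camera caddy and park the caddy

TASK

Draw the battery grip out from under the low steel riser by its protruding end and put it down on the open shelf, then lift the caddy's hinged flap upright and let go of it. Take the battery grip again by its middle and lay it flat in the caddy's lower tier. Then, leaving the flap up, push the caddy, rolling on its wheels, straight ahead until both swivel castors trail straight, and steer it nose first to stand centred and square in the taped parking outline with the castors still trailing; leave the other camera things where they are.

Things in the scene. Friction and masses are not known exactly. Their poses are not given: they have to be found in the camera images.
- battery_grip: black polymer battery grip, a bar 140 long (its x axis) x 48 wide (y) x 34 mm high, 0.2 to 0.33 kg; origin at the centre of its underside. At the start it lies on the work surface, its far part under the riser, its near end (-x end) sticking out about 60 to 75 mm towards the robot. Either end may lead in the caddy
- riser: low fixed stainless riser shelf: board 180 deep (x) x 250 wide (y), underside 42 and top 52 mm above the work surface, on side plates 10 mm thick at its two y ends. Origin on the work surface below the middle of its front edge (nearest the robot); its x axis points from that edge in under the board
- caddy: four-wheeled caddy, about 0.8 kg empty, loose, rolling with about 2 N drag. Origin on the work surface below the centre of its deck; x points forward (nose), z up. Deck 200 (x) x 110 (y) mm. Two fixed-axle wheels at the rear (x = -75 mm), two swivel castors under the front, which trail straight within about 80 mm of driving forward
- tier (a point): centre of the floor of the caddy's lower tier, 36 mm above the caddy's origin. Tier inside 160 (x) x 64 (y) mm, walls 5 mm thick and 38 mm high; each side wall has an 84 mm wide gap in its middle, open down to the floor, for the fingers: a long thing can only be laid in when held by its middle
- caddy_nose (a point): middle of the front edge of the caddy's deck, 100 mm ahead of the caddy's origin, 36 mm up
- push_bar (a point): middle of the caddy's push bar: a round steel bar 10 mm thick, 90 mm long, across the caddy (along caddy y), 135 mm behind the origin and 125 mm above the work surface; 50 mm free below it at least
- flap (a joint): hinged divider flap, a grey panel 170 x 78 x 5 mm that covers the lower tier; 0 = shut (level), 1.57 = upright, stop at 1.9; upright it reaches 246 mm above the work surface. Its hinge runs across the caddy at the front of the tier, so its rear edge swings up and forward. The hinge is stiff (about 0.06 N m): the flap stays where it is left
- flap_hinge (a point): middle of the flap's hinge axis (axis along caddy y), on the caddy at x = 85 mm, 76 mm above the work surface
- flap_bar (a point): middle of the bar handle on the flap: a round steel bar 10 mm thick, 60 mm long, along caddy y; in the shut flap it is 150 mm behind the hinge axis and 35 mm above it (30 mm above the flap's top face), and it turns with the flap. It can turn between the fingers that pinch it
- castor_wheel_l (a point): centre of the left castor's wheel (28 mm diameter, 10 mm wide). The castor swivels about an upright axis at x = 78, y = 40 mm of the caddy; the wheel is 16 mm from that axis and trails straight when directly behind it, at x = 62, y = 40 mm
- castor_wheel_r (a point): the same for the right castor: swivel axis at x = 78, y = -40 mm of the caddy, trailing straight when at x = 62, y = -40 mm
- mark: parking outline of grey tape, flat on the work surface, a U 130 mm wide inside, with its closed end 110 mm ahead of its origin and open at the rear. Origin at the middle of the parking place, where the caddy's origin must come; x points to the closed end, where the nose goes
- lens: bystander: prime lens, black cylinder 66 diameter x 70 mm high, standing, origin at the centre of its underside
- lens_hood: bystander: black silicone lens hood, ring 76 diameter x 35 mm high, origin at the centre of its underside
- tripod_plate: bystander: aluminium tripod plate 70 x 40 x 10 mm, origin at the centre of its underside
There are look-alikes about, which are no part of the job. What is shaped like the battery_grip but red is not meant.

How it is judged:
By the outcome, as a careful person would: the job done as asked, in the order asked, and still so for the second after the job is handed in, with the robot touching nothing.
It also fails if it takes over 72 s, if anything falls off the work surface, if the arm or the gripper's body presses on something with over 40 N, if the wrist force passes 120 N, or if a joint passes its speed limit or range.

ROBOT

A 7-joint arm with a two-finger parallel gripper is mounted at the origin on the work surface. World frame = base frame: x ahead of the robot, y to its left, z up, the work surface at z = 0. Lengths are in m, angles in rad, forces in N, time in s.
With the tool pointing down it reaches from about 0.425 to 0.925 m from the base axis. Payload 6.8 kg.
Tool frame: the origin (TCP) lies at the very end of the fingers, on their centre line; the grasp point (between the pads) lies 19 mm behind it (hold_point_z is the distance from the TCP to the grasp point, in m); z points along the fingers, y is the direction in which the jaws open and shut (so a half turn about z gives the same grasp; the last joint's range is limited). The gripper opens to 85 mm and grips with 20 to 120 N. Pads are 22 mm wide; open, the fingers measure 114 mm over their backs; the gripper's body (76 mm by 85 mm) begins 54 mm behind the grasp point. The pads swing forward as they close: fully open they stand 13 mm farther back than shut.
Start: joints at [1.018, 0.477, 0.022, 1.555, -0.011, 1.109, -0.083], TCP at [0.29, -0.609, 0.231] pointing down, gripper open.
Joint ranges: [-2.96, 2.96], [-0.34, 2.1], [-1.41, 1.46], [0.24, 2.44], [-1.37, 4.51], [0.17, 1.92], [-2.96, 2.96]. Speed limits (rad/s): [2.39, 2.39, 3.14, 3.14, 3.14, 3.14, 3.14].

INTERFACE

Orientations are given as a unit quaternion [w, x, y, z].
In Python, from station import get_obs, read_camera, calibration, hand_in, regions_of, hold_point_z gives the robot as it stands.
- The arm moves only by the tool send_rows, never from a script. Its argument "motion" is text: rows parted by semicolons, each of 7 numbers parted by spaces: the shift along the world's x, y, z in cm, then the turn, a rotation vector about the world's x, y, z in degrees, then the closure, from 0 (fully open) to 1 (shut). In form: dx dy dz rx ry rz fingers; .... A call has 1 to 20 rows; each row shifts and turns the pose as measured when the row begins; what a row does not reach is not made up. A row lasts 1/12 s, in which the tool goes at most 41.7 mm and 7.16 degrees, less where a joint would pass 70% of its speed; a pose out of reach is approached as far as the arm can. A call is refused whole if a number of a shift passes 4.17 or a number of a turn 7.16, either way. A call with a gripper value outside its range is refused whole. The fingers move at their own pace and stop on an object; "newtons" is the grip in N (left out, the last holds). Time passes only in rows, so rows that do not move let the fingers close. It gives the time, the measured TCP pose, the force and the opening at its end, in the units of the state.
- get_obs(): the state, without advancing time (a new reading comes with each control period).
- read_camera(name): name is "scene" or "top" or "wrist"; returns the picture (400x640x3 uint8, red, green, blue); there is no depth.
- calibration(name): a dict with "mtx" (3x3 intrinsics, pixels), "R" (3x3) and "t" (3): a world point X has camera coordinates R X + t; the wrist camera has in their place "hand_eye" (4x4, takes a point from camera to tool coordinates, whose origin is the TCP and whose axes are the flange's). Camera axes: x right, y down, z forward; pixel columns grow to the right and rows downward; lengths in m; the calibration is good to about 2 mm. A picture is of the moment at which its call begins: read the wrist's pose just before it. calibration takes no time and is no camera call.
- hand_in(): hands the job in, once; it reports no verdict.
Trained networks look in the newest picture that a camera, given by its name, has taken for a name from the list of things; names that differ only in an ending like _2 or _b are one class to them, and where a whole thing is asked for, a point or a joint stands for the part that bears it (a point fixed in the world has none). Each returns a list of dicts, best first, with "conf" (0 to 1); they miss things now and then, are a little off and sometimes report something else, mostly with a low value. They report only what shows in the picture. A call takes as long as a camera call. They do not tell look-alikes from the thing itself.
- regions_of(thing, camera): "region" (400x640 bool, what is visible of it) and "point" ([column, row] in pixels, amid what is visible of it).
The state is a dict: "t": time; "q": joint angles; "joint_vel": joint speeds; "joint_torque": joint torques, N m; "eef_pos": TCP position; "tool_rot": TCP orientation; "contact_force": force on the tool from outside, world axes, zero at the start; "torque": the same for the moment, N m; "gripper_width": opening from 0.0 (shut) to 1.0 (fully open).
Only numpy, scipy, OpenCV 4.12 (cv2) and the standard library are available. Lean on these libraries where they do the work, as an engineer would, in place of code of your own. Each camera call takes 0.05 s, during which the arm holds its last target.

## Working session

There is one attempt and no reset: what is moved stays moved. The work goes in short steps, Python scripts to look and compute and a tool call to move; the robot and the scene stay as the last step left them, time stands still between calls to the robot, and variables do not carry over. Pictures are saved under pics/ and viewed, and the job is handed in when it is done.

Besides the shell and the picture viewer there is one more tool, called by a JSON object that holds its "fn" and its "kwargs", one argument or row to a line. send_rows: Moves the arm, as the interface text tells. Its arguments: {"type":"object","properties":{"motion":{"type":"string"},"newtons":{"type":"number"}},"required":["motion"]}

```bash
ls -la; mkdir -p pics; python3 - <<'E'
from station import *
import cv2, numpy as np
o=get_obs(); print({k:np.round(v,3) if not isinstance(v,str) else v for k,v in o.items()}); print(hold_point_z)
for n in ["scene","top","wrist"]:
    im=read_camera(n); cv2.imwrite(f"pics/{n}0.png",im[:,:,::-1])
    c=calibration(n); print(n,{k:np.round(v,3).tolist() for k,v in c.items()})
E
```

```text
total 12
drwxr-xr-x  3 agent agent 4096 Dec  7 09:33 .
drwxr-xr-x 23 root  root  4096 Dec  7 09:33 ..
drwxr-xr-x  2 agent agent 4096 Dec  7 09:33 pics
{'t': np.float64(0.0), 'q': array([ 1.018,  0.478,  0.022,  1.556, -0.011,  1.109, -0.083]), 'joint_vel': array([-0.   , -0.001,  0.001, -0.   , -0.001, -0.   ,  0.   ]), 'joint_torque': array([ 0.0000e+00, -5.9645e+01,  1.6080e+00, -2.8120e+01,  1.2000e-02,
        9.0000e-03,  0.0000e+00]), 'eef_pos': array([ 0.29 , -0.609,  0.23 ]), 'tool_rot': array([-0.001,  0.975,  0.221, -0.   ]), 'contact_force': array([ 0.163,  0.764, -0.194]), 'torque': array([-0.041, -0.014, -0.016]), 'gripper_width': np.float64(0.999)}
0.0187
scene {'mtx': [[388.611, 0.0, 320.887], [0.0, 388.611, 197.11], [0.0, 0.0, 1.0]], 'R': [[0.229, 0.973, 0.003], [0.596, -0.138, -0.791], [-0.769, 0.183, -0.612]], 't': [-0.135, -0.273, 1.7]}
top {'mtx': [[513.971, 0.0, 318.922], [0.0, 513.971, 200.911], [0.0, 0.0, 1.0]], 'R': [[-0.016, -1.0, -0.015], [-0.992, 0.018, -0.123], [0.124, 0.013, -0.992]], 't': [0.016, 0.582, 1.339]}
wrist {'mtx': [[357.996, 0.0, 315.05], [0.0, 357.996, 203.077], [0.0, 0.0, 1.0]], 'hand_eye': [[0.0, -0.952, -0.305, 0.077], [1.0, 0.0, -0.0, 0.0], [0.0, -0.305, 0.952, -0.142], [0.0, 0.0, 0.0, 1.0]]}
```

View pics/scene0.png

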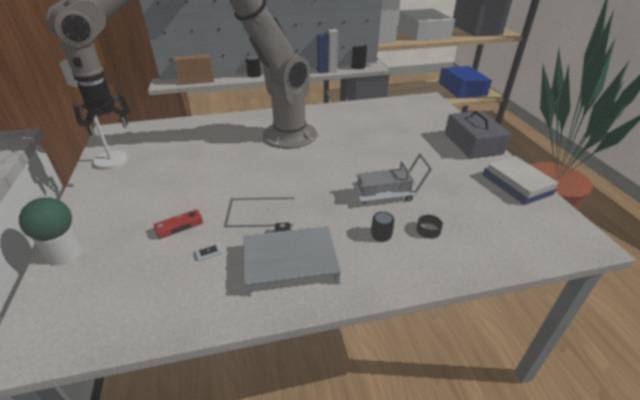

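View pics/top0.png

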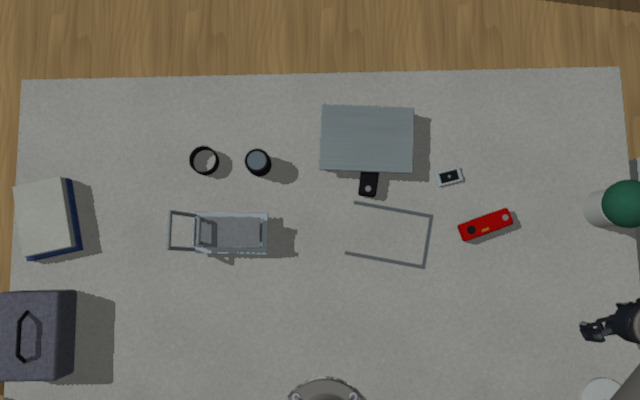

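View pics/wrist0.png

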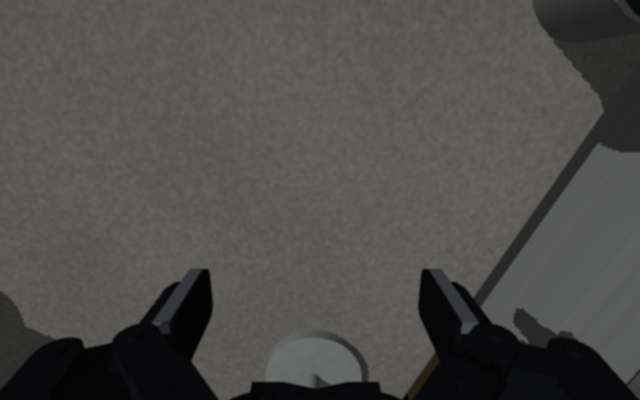

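Candidates for the grip: the black bar end under the riser front (top 369,183), which is the one meant; the red bar (top 485,224), a look-alike; and the tripod plate (450,177), which is small and grey. Next I'll measure.

```bash
cat > h.py <<'E'
from station import *
import cv2, numpy as np
from scipy.spatial.transform import Rotation as Rn
def cam(n,o=None):
    c=calibration(n); K=np.array(c["mtx"])
    if "R" in c: return K,np.array(c["R"]),np.array(c["t"])
    o=o or get_obs(); w,x,y,z=o["tool_rot"]; Rt=Rn.from_quat([x,y,z,w]).as_matrix()
    H=np.array(c["hand_eye"]); Rwc=Rt@H[:3,:3]; pc=Rt@H[:3,3]+np.array(o["eef_pos"])
    return K,Rwc.T,-Rwc.T@pc
def bp(cm,uv,z):
    K,R,t=cm; d=R.T@np.linalg.solve(K,np.array([uv[0],uv[1],1.0])); C=-R.T@t
    return C+d*(z-C[2])/d[2]
def pj(cm,X):
    K,R,t=cm; p=K@(R@np.asarray(X,float)+t); return p[:2]/p[2]
def snap(n,name,crop=None,s=1):
    o=get_obs(); im=read_camera(n); j=im
    if crop: u0,v0,u1,v1=crop; j=im[v0:v1,u0:u1]
    j=cv2.resize(j,None,fx=s,fy=s,interpolation=cv2.INTER_CUBIC); cv2.imwrite(f"pics/{name}.png",j[:,:,::-1]); return o,im
E
python3 - <<'E'
from h import *
snap("top","t1",(310,90,470,200),5); 
o,im=snap("top","t2",(150,190,310,280),5)
cv2.imwrite("pics/t3.png",cv2.resize(im[180:290,320:480],None,fx=5,fy=5,interpolation=2)[:,:,::-1])
cm=cam("top")
for th in ["battery_grip","riser","caddy","mark","push_bar","flap_bar","flap_hinge","caddy_nose","lens","lens_hood","tripod_plate","castor_wheel_l"]:
    for r in regions_of(th,"top")[:3]:
        m=r["region"].astype(np.uint8); pts=cv2.findNonZero(m)
        print(th,round(r["conf"],2),np.round(r["point"],1),m.sum(),cv2.minAreaRect(pts) if pts is not None else None)
E
```

```text
battery_grip 0.73 [367.7 185.8] 443 ((367.63848876953125, 183.39231872558594), (18.481176376342773, 24.930980682373047), 7.125016689300537)
battery_grip 0.67 [482.3 223.9] 1002 ((484.15362548828125, 223.9170684814453), (18.519929885864258, 54.670833587646484), 69.77513122558594)
riser 0.72 [367.2 139.5] 6015 ((365.87005615234375, 137.9334716796875), (92.80027770996094, 65.7819595336914), 2.337306022644043)
caddy 0.77 [226.2 232.8] 3489 ((216.1355438232422, 231.5784149169922), (101.61824035644531, 43.93627166748047), 1.432096242904663)
caddy 0.66 [421.9 238.4] 769 ((388.78802490234375, 233.91598510742188), (81.84009552001953, 55.36505126953125), 10.30484676361084)
caddy 0.58 [255.9 163. ] 581 ((257.0, 161.5), (27.0, 26.0), 90.0)
mark 0.97 [402.9 258.1] 829 ((389.02703857421875, 233.83782958984375), (81.87069702148438, 57.21084976196289), 9.462322235107422)
push_bar 0.6 [227.3 236.5] 3239 ((216.18817138671875, 231.69984436035156), (100.12291717529297, 42.206871032714844), 0.7538483738899231)
flap_bar 0.86 [226.3 231. ] 1919 ((226.14901733398438, 231.14454650878906), (65.89747619628906, 29.623435974121094), 1.2453643083572388)
flap_hinge 0.58 [226.6 228.9] 1933 ((226.0, 231.5), (31.0, 66.0), 90.0)
caddy_nose 0.9 [230.2 232.2] 3388 ((216.0, 232.5), (43.0, 100.0), 90.0)
lens 0.75 [255.6 164.3] 569 ((257.20001220703125, 162.40000915527344), (27.72724151611328, 24.149532318115234), 63.43495178222656)
lens_hood 0.51 [208.8 169.2] 212 ((203.00277709960938, 160.052490234375), (29.806095123291016, 23.413766860961914), 41.987213134765625)
lens_hood 0.18 [226.9 230.6] 3445 ((217.5, 231.5), (43.0, 101.0), 90.0)
tripod_plate 0.87 [452.2 176.1] 371 ((448.294189453125, 175.67645263671875), (15.037208557128906, 25.951313018798828), 75.96376037597656)
```

View pics/t1.png

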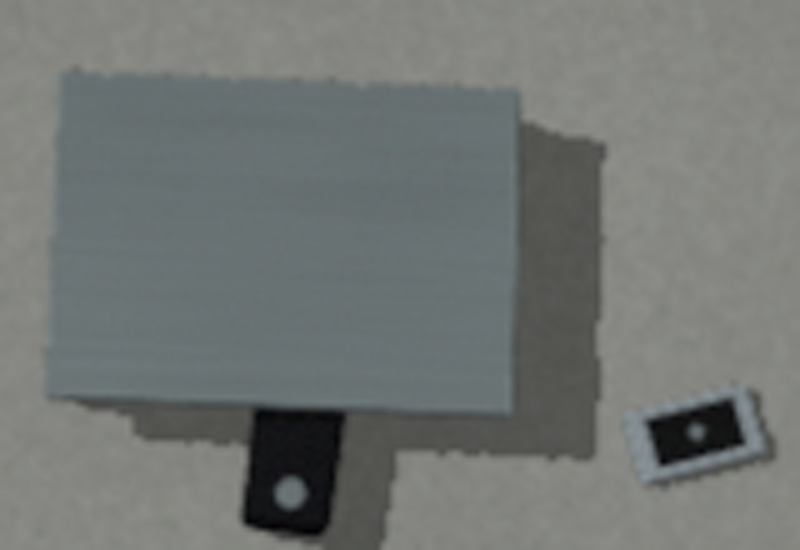

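View pics/t2.png

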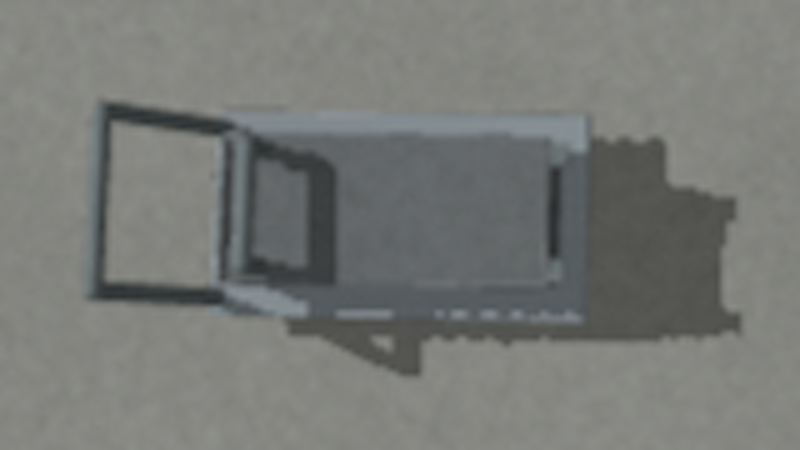

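View pics/t3.png

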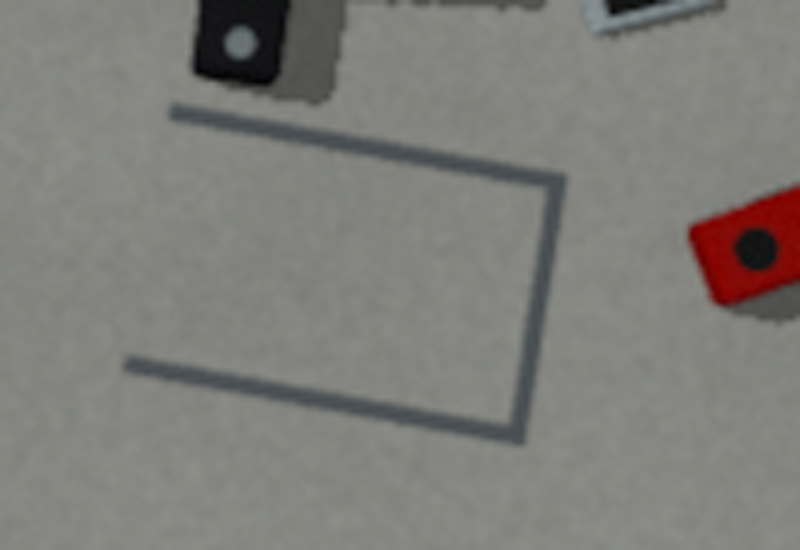

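```bash
python3 - <<'E'
from h import *
cm=cam("top"); np.set_printoptions(precision=4,suppress=True)
f=lambda u,v,o,z: bp(cm,(o[0]+u/5,o[1]+v/5),z)
o1=(310,90);o2=(150,190);o3=(320,180)
print("grip corners top .034", [f(*p,o1,.034) for p in [(245,525),(325,535),(342,410),(255,410),(290,492)]])
print("riser top", [f(*p,o1,.052) for p in [(47,397),(513,412),(520,90),(62,72)]])
m=[f(*p,o3,0) for p in [(175,112),(560,181),(128,364),(520,438)]]; print("mark",m)
print("push bar",[f(*p,o2,.125) for p in [(101,103),(93,297)]])
print("flap bar",[f(*p,o2,.111) for p in [(243,130),(239,275)]])
print("deck", [f(*p,o2,.036) for p in [(588,115),(583,320)]])
print("flap front/hinge .078",[f(*p,o2,.079) for p in [(550,137),(548,285)]])
for th,z in [("lens",.07),("lens_hood",.035),("tripod_plate",.01)]:
    pass
print("lens",bp(cm,(257.5,162),.07),"hood",bp(cm,(204,160),.035),"plate",bp(cm,(449.5,177),.01), "red",bp(cm,(485,224),.034))
E
```

```text
grip corners top .034 [array([ 0.5969, -0.1016,  0.034 ]), array([ 0.5907, -0.1442,  0.034 ]), array([ 0.6585, -0.1554,  0.034 ]), array([ 0.6594, -0.1086,  0.034 ]), array([ 0.6143, -0.1262,  0.034 ])]
riser top [array([0.6653, 0.0033, 0.052 ]), array([ 0.6524, -0.2442,  0.052 ]), array([ 0.8286, -0.2548,  0.052 ]), array([ 0.8438, -0.0078,  0.052 ])]
mark [array([ 0.5812, -0.0923,  0.    ]), array([ 0.5395, -0.3012,  0.    ]), array([ 0.4441, -0.0634,  0.    ]), array([ 0.4009, -0.2737,  0.    ])]
push bar [array([0.5538, 0.3782, 0.125 ]), array([0.457 , 0.3803, 0.125 ])]
flap bar [array([0.5404, 0.3101, 0.111 ]), array([0.4672, 0.3112, 0.111 ])]
deck [array([0.5526, 0.1438, 0.036 ]), array([0.4436, 0.1469, 0.036 ])]
flap front/hinge .078 [array([0.5371, 0.1587, 0.079 ]), array([0.4608, 0.1599, 0.079 ])]
lens [0.6848 0.1661 0.07  ] hood [0.7003 0.3163 0.035 ] plate [ 0.6453 -0.3515  0.01  ] red [ 0.5132 -0.4335  0.034 ]
```

```bash
python3 - <<'E'
from h import *
snap("scene","s1",(50,60,210,180),5); 
o,im=snap("scene","s2",(200,140,460,300),3)
E
```

```text
(no output)
```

View pics/s1.png

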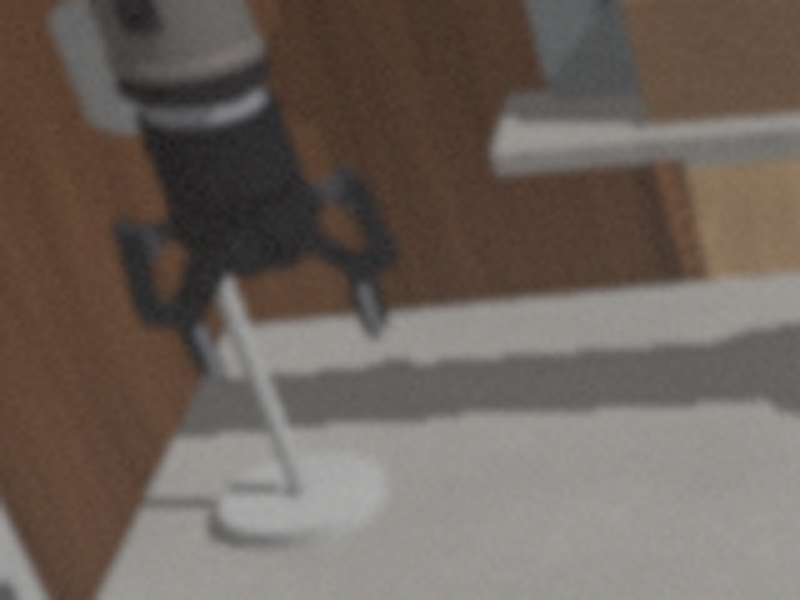

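View pics/s2.png

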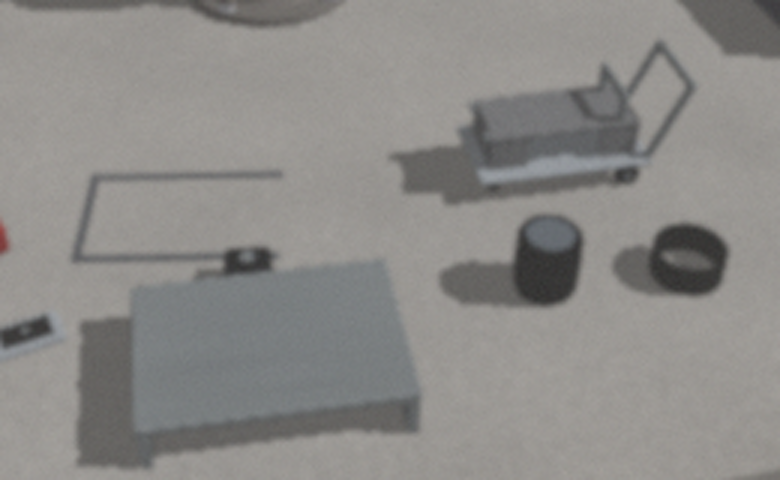

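```bash
python3 - <<'E'
from h import *
cm=cam("scene"); print(bp(cm,(50+300/5,60+495/5),0.0)); print(pj(cm,get_obs()["eef_pos"])*5-np.array([250,300]))
ct=cam("top"); print(bp(ct,(602,392),0.02))
# ray through stem top visible at x for depths
for z in (.15,.2,.25,.3): print(z,bp(cm,(50+225/5,60+280/5),z))
g=[.624,-.127,.005]; print(np.array(g)-get_obs()["eef_pos"])
E
```

```text
[ 0.03542621 -0.72753391  0.        ]
[304.08269702 370.77052029]
[ 0.076936   -0.71263517  0.02      ]
0.15 [-0.04441441 -0.74962319  0.15      ]
0.2 [ 0.07006365 -0.71016115  0.2       ]
0.25 [ 0.18454172 -0.67069911  0.25      ]
0.3 [ 0.29901978 -0.63123708  0.3       ]
[ 0.33354548  0.48231157 -0.2263263 ]
```

{"fn": "send_rows", "kwargs": {
  "motion": "2.1 3.0 0 0 0 -2.1 0;2.1 3.0 0 0 0 -2.1 0;2.1 3.0 0 0 0 -2.1 0;2.1 3.0 0 0 0 -2.1 0;2.1 3.0 0 0 0 -2.1 0;2.1 3.0 0 0 0 -2.1 0;2.1 3.0 -1 0 0 -2.1 0;2.1 3.0 -1 0 0 -2.1 0;2.1 3.0 -1 0 0 -2.1 0;2.1 3.0 -1 0 0 -2.1 0;2.1 3.0 -1 0 0 -2.1 0;2.1 3.0 -1 0 0 -2.1 0;2.1 3.0 -1 0 0 -2.1 0;2.1 3.0 -1 0 0 -2.1 0;2.1 3.0 -1 0 0 -2.1 0;0 0 0 0 0 0 0",
  "newtons": 40
}}

```text
t: 2.28
eef_pos: [0.6118, -0.139, 0.1414]
tool_rot: [0.003, 0.997, -0.072, 0.002]
contact_force: [0.5, 0.9, 0.4]
gripper_width: 0.999
```

```bash
python3 - <<'E'
from h import *
o,im=snap("wrist","w1")
cm=cam("wrist",o)
for r in regions_of("battery_grip","wrist")[:2]:
    pts=cv2.findNonZero(r["region"].astype(np.uint8)); b=cv2.boxPoints(cv2.minAreaRect(pts)); print(r["conf"],b.tolist(),[bp(cm,p,.034).round(4) for p in b])
E
```

```text
0.66 [[591.0, 241.0], [639.0, 241.0], [639.0, 319.0], [591.0, 319.0]] [array([ 0.5492, -0.3431,  0.034 ]), array([ 0.5439, -0.3793,  0.034 ]), array([ 0.4725, -0.3882,  0.034 ]), array([ 0.4783, -0.3491,  0.034 ])]
0.63 [[266.0, 141.0], [332.0, 141.0], [332.0, 220.0], [266.0, 220.0]] [array([ 0.6591, -0.1128,  0.034 ]), array([ 0.6525, -0.1581,  0.034 ]), array([ 0.5947, -0.1505,  0.034 ]), array([ 0.6018, -0.1021,  0.034 ])]
```

View pics/w1.png

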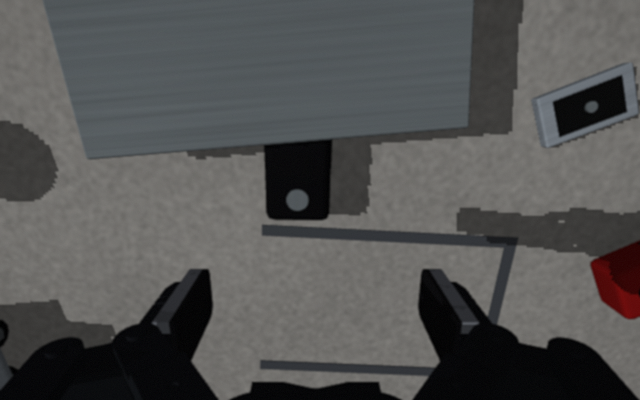

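{"fn": "send_rows", "kwargs": {
  "motion": "0.7 0.45 -3 0 0 0 0;0.7 0.45 -3 0 0 0 0;0 0 -3 0 0 0 0;0 0 -3 0 0 0 0;0 0 -1.4 0 0 0 0;0 0 0 0 0 0 0.3;0 0 0 0 0 0 1;0 0 0 0 0 0 1;0 0 0 0 0 0 1;0 0 0 0 0 0 1;0 0 0 0 0 0 1",
  "newtons": 50
}}

```text
t: 3.3
eef_pos: [0.6236, -0.1553, 0.0145]
tool_rot: [0.01, 0.997, -0.082, 0.008]
contact_force: [-0.1, 0.2, -2.1]
gripper_width: 0.584
```

```bash
python3 - <<'E'
from h import *
o,im=snap("wrist","w2"); print(o["eef_pos"],o["gripper_width"],o["contact_force"],o["q"])
o,im=snap("top","t4",(310,90,470,200),5)
E
```

```text
[ 0.6235753  -0.15530536  0.01447025] 0.5844668043229645 [-0.12642207  0.1575532  -2.07129403] [ 0.15112077  0.6741009  -0.01906854  1.79173439  0.05084388  0.65931248
 -1.63872203]
```

View pics/w2.png

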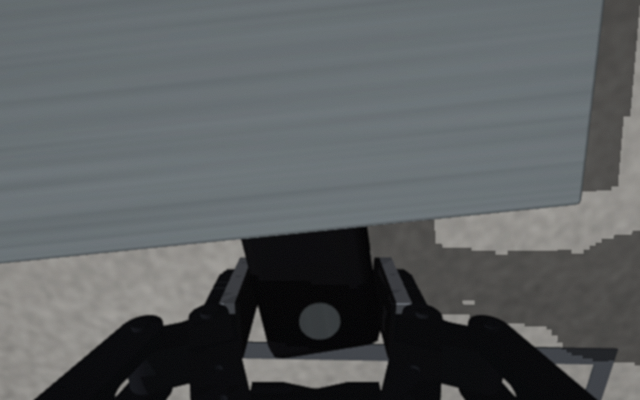

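View pics/t4.png

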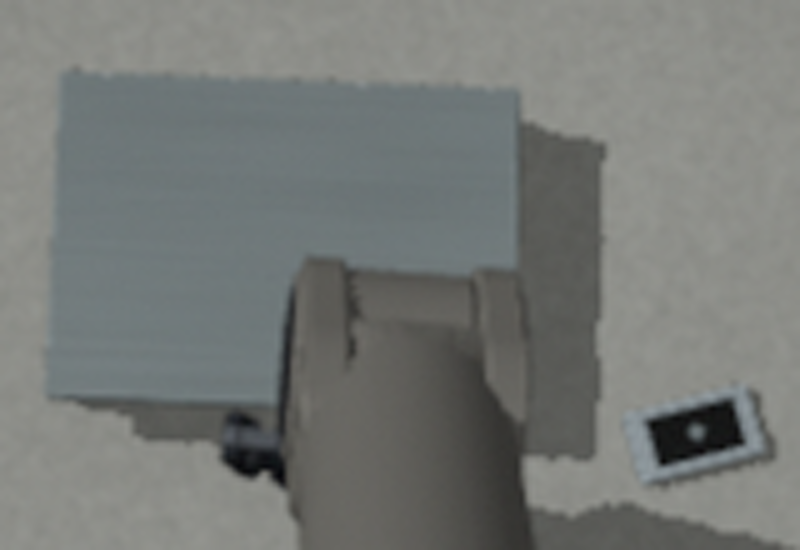

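{"fn": "send_rows", "kwargs": {
  "motion": "-1 0.15 0 0 0 0 1;-1 0.15 0 0 0 0 1;-1 0.15 0 0 0 0 1;-1 0.15 0 0 0 0 1;0 0 0 0 0 0 1"
}}

```text
t: 3.82
eef_pos: [0.5811, -0.1495, 0.0148]
tool_rot: [0.01, 0.997, -0.082, 0.008]
contact_force: [-0.3, -0.6, -2.2]
gripper_width: 0.589
```

{"fn": "send_rows", "kwargs": {
  "motion": "-1.5 0.22 0 0 0 0 1;-1.5 0.22 0 0 0 0 1;-1.5 0.22 0 0 0 0 1;-1.5 0.22 0 0 0 0 1;-1 0.2 0 0 0 0 1;0 0 0 0 0 0 1"
}}

```text
t: 4.32
eef_pos: [0.5101, -0.1386, 0.0159]
tool_rot: [0.011, 0.997, -0.082, 0.01]
contact_force: [-0.5, -0.3, -2.7]
gripper_width: 0.587
```

```bash
python3 - <<'E'
from h import *
o,im=snap("wrist","w3"); print(o["eef_pos"],o["gripper_width"],o["contact_force"])
o,im=snap("scene","s3",(200,140,460,300),3)
E
```

```text
[ 0.51006922 -0.1386294   0.01588657] 0.5868213115957277 [-0.50007961 -0.34374542 -2.69413787]
```

View pics/w3.png

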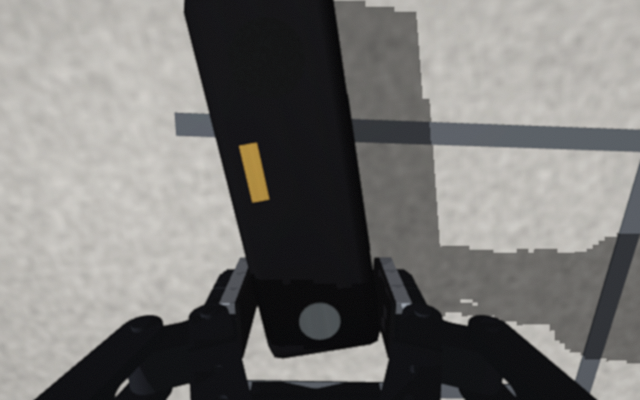

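View pics/s3.png

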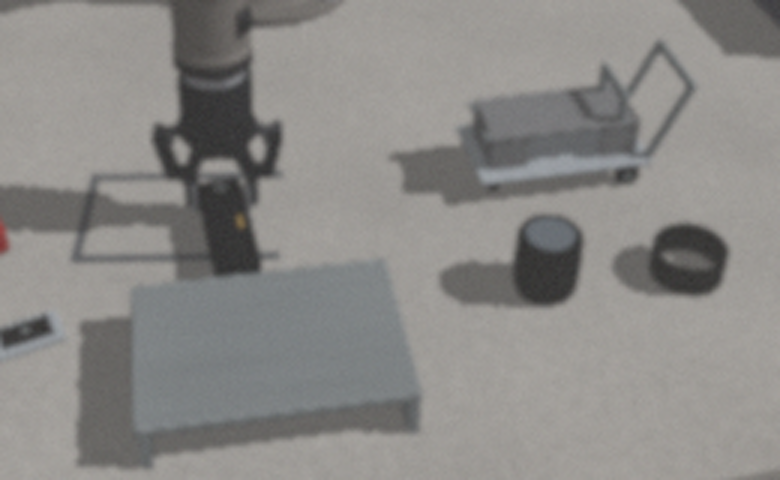

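{"fn": "send_rows", "kwargs": {
  "motion": "0 0 2 0 0 0 1;0 2.5 0 0 0 0 1;0 3 0 0 0 0 1;0 3 0 0 0 0 1;0 1.5 0 0 0 0 1;0 0 -1 0 0 0 1;0 0 -0.7 0 0 0 1;0 0 -0.4 0 0 0 1;0 0 0 0 0 0 1"
}}

```text
t: 5.17
eef_pos: [0.5262, -0.0375, 0.017]
tool_rot: [0.011, 0.996, -0.084, 0.02]
contact_force: [-0.4, -1.2, -2.5]
gripper_width: 0.591
```

{"fn": "send_rows", "kwargs": {
  "motion": "0 0 -0.3 0 0 0 1;0 0 -0.3 0 0 0 1;0 0 -0.2 0 0 0 1"
}}

```text
t: 5.42
eef_pos: [0.5275, -0.0398, 0.0104]
tool_rot: [0.011, 0.996, -0.085, 0.02]
contact_force: [-17.6, 7.4, 56.0]
gripper_width: 0.579
```

{"fn": "send_rows", "kwargs": {
  "motion": "0 0 0.2 0 0 0 1;0 0 0 0 0 0 0.3;0 0 0 0 0 0 0.15;0 0 0 0 0 0 0.0;0 0 1 0 0 0 0"
}}

```text
t: 5.83
eef_pos: [0.5281, -0.043, 0.023]
tool_rot: [0.011, 0.996, -0.088, 0.021]
contact_force: [0.5, 0.1, -0.7]
gripper_width: 0.996
```

```bash
cat >> h.py <<'E'
def goal(xyz,yaw,o=None):
    """deltas in cm and rotvec deg to tool-down pose with tool-x yaw (deg)"""
    o=o or get_obs(); w,x,y,z=o["tool_rot"]; Rc=Rn.from_quat([x,y,z,w])
    Rg=Rn.from_euler("z",yaw,degrees=True)*Rn.from_euler("x",180,degrees=True)
    d=(np.asarray(xyz)-o["eef_pos"])*100; rv=(Rg*Rc.inv()).as_rotvec(degrees=True)
    print("d cm",d.round(2),"rv deg",rv.round(2),"|d|",np.linalg.norm(d).round(2)); return d,rv
E
python3 - <<'E'
from h import *
goal([.504,.310,.19],-1.6)
E
```

```text
d cm [-2.41 35.3  16.7 ] rv deg [1.32 2.35 8.46] |d| 39.13
```

{"fn": "send_rows", "kwargs": {
  "motion": "0 0 3 0.2 0.3 0.8 0;0 0 3 0.2 0.3 0.8 0;0 1.5 3 0.2 0.3 0.8 0;0 3 3 0.2 0.3 0.8 0;-0.2 3 2 0.2 0.3 0.8 0;-0.2 3 2 0.2 0.3 0.8 0;-0.2 3 0 0 0.2 0.8 0;-0.3 3 0 0 0.2 0.8 0;-0.3 3 0 0 0 0.8 0;-0.3 3 0 0 0 0.8 0;-0.3 3 0 0 0 0 0;-0.3 3 0 0 0 0 0;0 2.5 0 0 0 0 0;0 2 0 0 0 0 0;0 0 0 0 0 0 0.3"
}}

```text
t: 7.08
eef_pos: [0.5028, 0.2956, 0.2031]
tool_rot: [-0.0, 1.0, -0.022, 0.005]
contact_force: [-0.6, 0.1, 0.4]
gripper_width: 0.886
```

```bash
python3 - <<'E'
from h import *
o,im=snap("top","t5"); print(o["eef_pos"],o["gripper_width"],o["contact_force"])
goal([.504,.310,.19],-1.6)
cm=cam("top")
cv2.imwrite("pics/t5b.png",cv2.resize(im[150:260,310:470],None,fx=5,fy=5,interpolation=2)[:,:,::-1])
o,im=snap("wrist","w5"); 
E
```

```text
[0.50282671 0.29558678 0.20305383] 0.8859551539033879 [-0.6191879  0.0615009  0.4290552]
d cm [ 0.08  1.67 -1.29] rv deg [0.07 0.56 1.02] |d| 2.11
```

View pics/t5b.png

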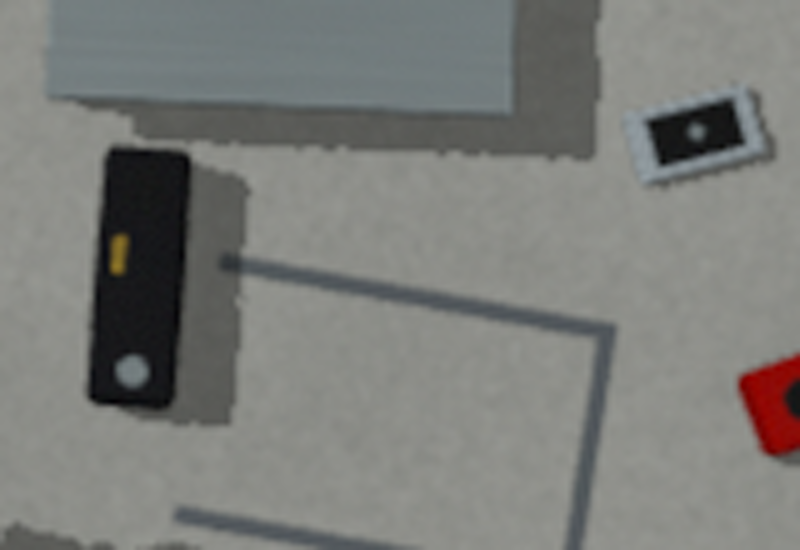

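View pics/w5.png

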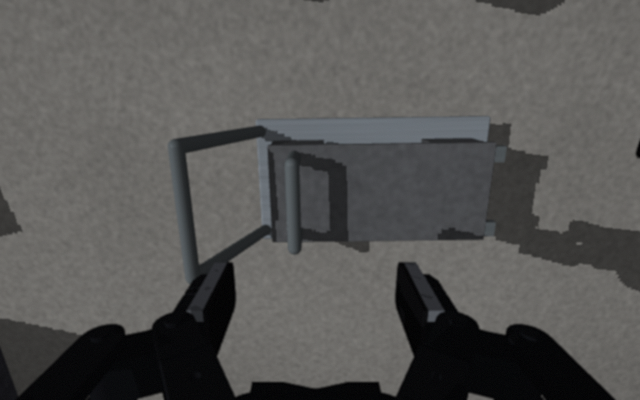

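```bash
python3 - <<'E'
from h import *
np.set_printoptions(precision=4,suppress=True)
cm=cam("wrist")
print("flap bar",[bp(cm,p,.111) for p in [(292,160),(295,249)]])
print("push bar",[bp(cm,p,.125) for p in [(178,145),(192,278)]])
print("deck front .036", bp(cm,(489,118),.036))
print("flap front",[bp(cm,p,.079) for p in [(494,143),(489,238)]],"rear",[bp(cm,p,.079) for p in [(271,144),(274,241)]])
ct=cam("top")
print("grip",[bp(ct,(310+u/5,150+v/5),.034) for u,v in [(107,150),(190,153),(172,408),(90,400)]])
E
```

```text
flap bar [array([0.5376, 0.3038, 0.111 ]), array([0.4735, 0.3059, 0.111 ])]
push bar [array([0.5527, 0.3719, 0.125 ]), array([0.4616, 0.377 , 0.125 ])]
deck front .036 [0.5518 0.1408 0.036 ]
flap front [array([0.5373, 0.1557, 0.079 ]), array([0.4611, 0.1521, 0.079 ])] rear [array([0.5445, 0.3208, 0.079 ]), array([0.4669, 0.3249, 0.079 ])]
grip [array([ 0.639 , -0.0284,  0.034 ]), array([ 0.6366, -0.073 ,  0.034 ]), array([ 0.4994, -0.0603,  0.034 ]), array([ 0.5045, -0.0167,  0.034 ])]
```

{"fn": "send_rows", "kwargs": {
  "motion": "0.1 0.5 -2 0.1 0.5 0.5 0.45;0.1 0.5 -2.5 0 0 0.5 0.45;0 0.15 -2.5 0 0 0 0.45;0 0 -2 0 0 0 0.45;0 0 0 0 0 0 0.45"
}}

```text
t: 7.6
eef_pos: [0.5099, 0.2933, 0.1129]
tool_rot: [0.002, 1.0, -0.021, 0.003]
contact_force: [-0.7, -0.5, -0.1]
gripper_width: 0.552
```

```bash
python3 - <<'E'
from h import *
goal([.505,.307,.094],-1.6)
o,im=snap("wrist","w6"); 
E
```

```text
d cm [-0.49  1.37 -1.89] rv deg [0.22 0.39 0.76] |d| 2.38
```

View pics/w6.png

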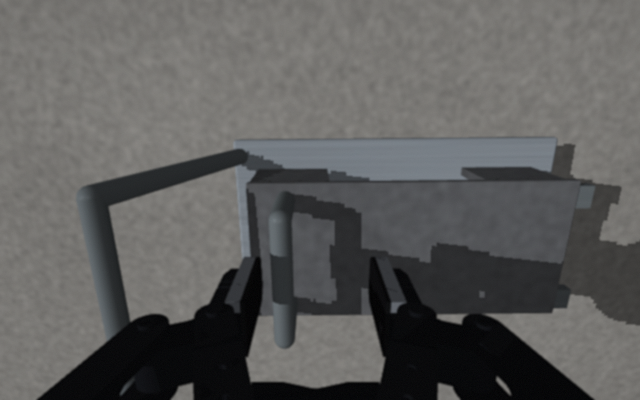

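{"fn": "send_rows", "kwargs": {
  "motion": "-0.3 0.8 0 0.1 0.2 0.4 0.45;-0.2 0.6 0 0.1 0.2 0.4 0.45;0 0.2 -1 0 0 0 0.45;0 0.2 -0.8 0 0 0 0.45;0 0 0 0 0 0 0.45"
}}

```text
t: 8.07
eef_pos: [0.5091, 0.3124, 0.1013]
tool_rot: [-0.002, 1.0, -0.015, 0.004]
contact_force: [-0.3, 0.1, -0.5]
gripper_width: 0.548
```

```bash
python3 - <<'E'
from h import *
goal([.505,.307,.094],-1.6)
o,im=snap("wrist","w7"); 
cm=cam("wrist",o); print([bp(cm,p,.111) for p in [(283,215),(283,320)]])
E
```

```text
d cm [-0.41 -0.54 -0.73] rv deg [-0.27  0.47  0.15] |d| 1.0
[array([0.53928803, 0.32339219, 0.111     ]), array([0.49125995, 0.32612027, 0.111     ])]
```

View pics/w7.png

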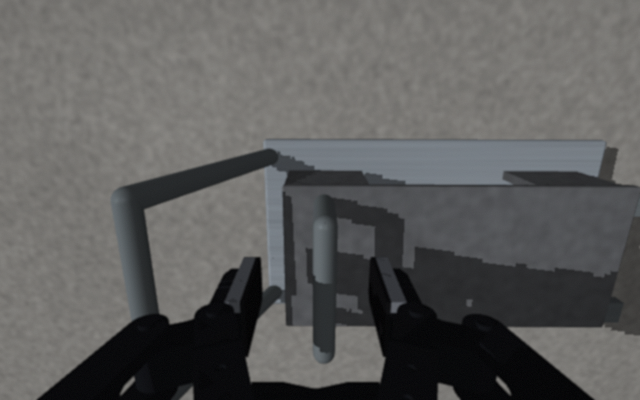

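{"fn": "send_rows", "kwargs": {
  "motion": "-0.2 0 -0.4 -0.2 0.3 0.1 0.45;-0.1 0 -0.3 0 0 0 0.6;0 0 0 0 0 0 0.9;0 0 0 0 0 0 1;0 0 0 0 0 0 1;0 0 0 0 0 0 1;0 0 0 0 0 0 1",
  "newtons": 35
}}

```text
t: 8.7
eef_pos: [0.5062, 0.3118, 0.0946]
tool_rot: [-0.0, 1.0, -0.015, 0.001]
contact_force: [-0.7, -0.1, -0.6]
gripper_width: 0.104
```

```bash
python3 - <<'E'
from h import *
goal([.505,.308,.094],-1.6)
o,im=snap("wrist","w8"); 
E
```

```text
d cm [-0.12 -0.38 -0.06] rv deg [-0.01  0.17  0.08] |d| 0.4
```

View pics/w8.png

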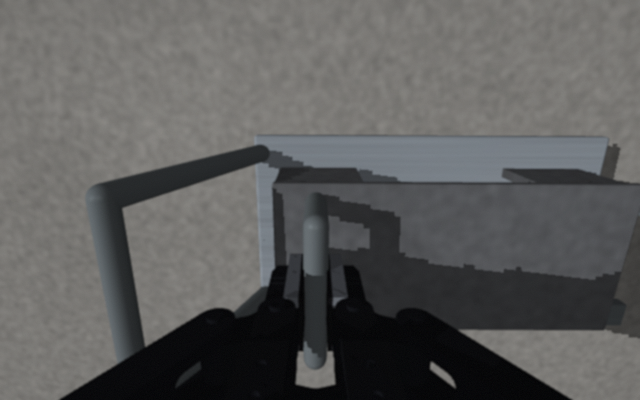

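```bash
cat >> h.py <<'E'
import json
def arc(th,p0):
    a=np.radians(13.13+th); f=.150-.154*np.cos(a); z=.154*np.sin(a)-.035
    return np.array(p0)+np.array([-.028*f,-f,z])
E
python3 - <<'E'
from h import *
p0=get_obs()["eef_pos"]; json.dump(list(p0),open("p0.json","w"))
P=[arc(t,p0) for t in range(0,91,5)]; print((np.diff(P,axis=0)*100).round(2)); print(P[6],P[-1])
E
```

```text
[[-0.01 -0.36  1.29]
 [-0.01 -0.47  1.26]
 [-0.02 -0.58  1.21]
 [-0.02 -0.68  1.16]
 [-0.02 -0.78  1.09]
 [-0.02 -0.87  1.02]
 [-0.03 -0.96  0.94]
 [-0.03 -1.04  0.85]
 [-0.03 -1.11  0.76]
 [-0.03 -1.17  0.66]
 [-0.03 -1.22  0.55]
 [-0.04 -1.27  0.45]
 [-0.04 -1.3   0.33]
 [-0.04 -1.33  0.22]
 [-0.04 -1.34  0.1 ]
 [-0.04 -1.34 -0.01]
 [-0.04 -1.34 -0.13]
 [-0.04 -1.32 -0.25]]
[0.50516393 0.27417407 0.16485698] [0.5010375  0.12680135 0.20954796]
```

{"fn": "send_rows", "kwargs": {
  "motion": "0 -0.36 1.29 0 0 0 1;0 -0.47 1.26 0 0 0 1;0 -0.58 1.21 0 0 0 1;0 -0.68 1.16 0 0 0 1;0 0 0 0 0 0 1"
}}

```text
t: 9.17
eef_pos: [0.506, 0.2883, 0.1488]
tool_rot: [0.0, 1.0, -0.015, 0.001]
contact_force: [-1.3, -1.1, -1.8]
gripper_width: 0.099
```

```bash
python3 - <<'E'
from h import *
p0=json.load(open("p0.json")); print(arc(20,p0)); goal(arc(20,p0),-1.6); goal(arc(40,p0),-1.6)
E
```

```text
[0.50562803 0.29074882 0.1437412 ]
d cm [-0.03  0.24 -0.5 ] rv deg [0.01 0.14 0.08] |d| 0.56
d cm [-0.14 -3.41  3.4 ] rv deg [0.01 0.14 0.08] |d| 4.82
```

{"fn": "send_rows", "kwargs": {
  "motion": "0 -0.75 0.95 0 0 0 1;0 -0.8 0.88 0 0 0 1;0 -0.9 0.8 0 0 0 1;0 -0.95 0.75 0 0 0 1;0 0 0 0 0 0 1"
}}

```text
t: 9.58
eef_pos: [0.5052, 0.2509, 0.1875]
tool_rot: [-0.001, 1.0, -0.015, 0.002]
contact_force: [-1.1, -0.3, -2.3]
gripper_width: 0.1
```

```bash
python3 - <<'E'
from h import *
p0=json.load(open("p0.json")); print(arc(40,p0)); goal(arc(40,p0),-1.6); goal(arc(65,p0),-1.6);goal(arc(90,p0),-1.6)
E
```

```text
[0.50460422 0.25418441 0.18277379]
d cm [-0.06  0.33 -0.48] rv deg [-0.09  0.18  0.09] |d| 0.58
d cm [-0.23 -5.74  2.28] rv deg [-0.09  0.18  0.09] |d| 6.18
d cm [ -0.41 -12.41   2.2 ] rv deg [-0.09  0.18  0.09] |d| 12.61
```

{"fn": "send_rows", "kwargs": {
  "motion": "0 -1.05 0.6 0 0 0 1;0 -1.1 0.5 0 0 0 1;0 -1.15 0.45 0 0 0 1;0 -1.15 0.35 0 0 0 1;-0.1 -1.2 0.2 0 0 0 1;0 0 0 0 0 0 1"
}}

```text
t: 10.08
eef_pos: [0.5037, 0.1882, 0.2109]
tool_rot: [-0.001, 1.0, -0.015, 0.002]
contact_force: [-0.9, -0.4, -2.7]
gripper_width: 0.099
```

```bash
python3 - <<'E'
from h import *
p0=json.load(open("p0.json")); print(arc(65,p0)); goal(arc(65,p0),-1.6);goal(arc(90,p0),-1.6)
snap("scene","s4",(330,130,460,230),5); snap("top","t6",(150,190,310,280),5)
E
```

```text
[0.50290396 0.19346073 0.21028095]
d cm [-0.08  0.52 -0.06] rv deg [-0.12  0.19  0.09] |d| 0.53
d cm [-0.27 -6.14 -0.13] rv deg [-0.12  0.19  0.09] |d| 6.15
```

View pics/s4.png

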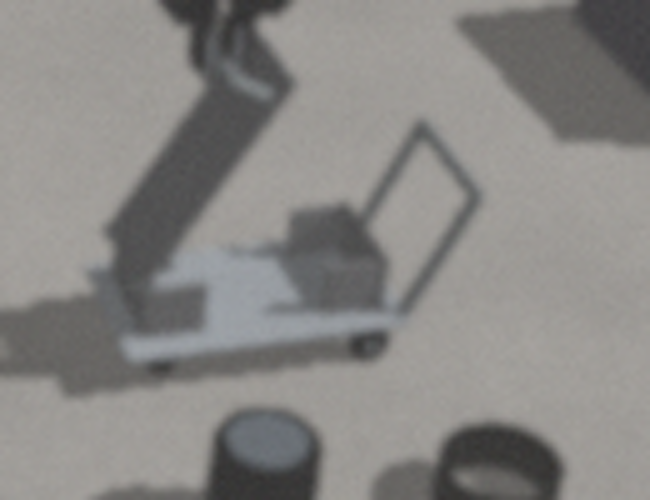

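{"fn": "send_rows", "kwargs": {
  "motion": "0 -1.15 0.15 0 0 0 1;0 -1.15 0.05 0 0 0 1;-0.1 -1.15 0 0 0 0 1;0 -1.15 -0.1 0 0 0 1;-0.1 -0.9 -0.1 0 0 0 1;0 0 0 0 0 0 1"
}}

```text
t: 10.68
eef_pos: [0.504, 0.1348, 0.2135]
tool_rot: [-0.005, 1.0, -0.012, 0.005]
contact_force: [-0.7, 0.7, -3.3]
gripper_width: 0.098
```

```bash
python3 - <<'E'
from h import *
p0=json.load(open("p0.json")); goal(arc(90,p0),-1.6)
o,im=snap("scene","s5",(320,110,460,220),5); o,im=snap("top","t7",(150,190,310,280),5)
snap("wrist","w9")
E
```

```text
d cm [-0.3  -0.8  -0.39] rv deg [-0.54  0.6  -0.24] |d| 0.94
```

View pics/s5.png

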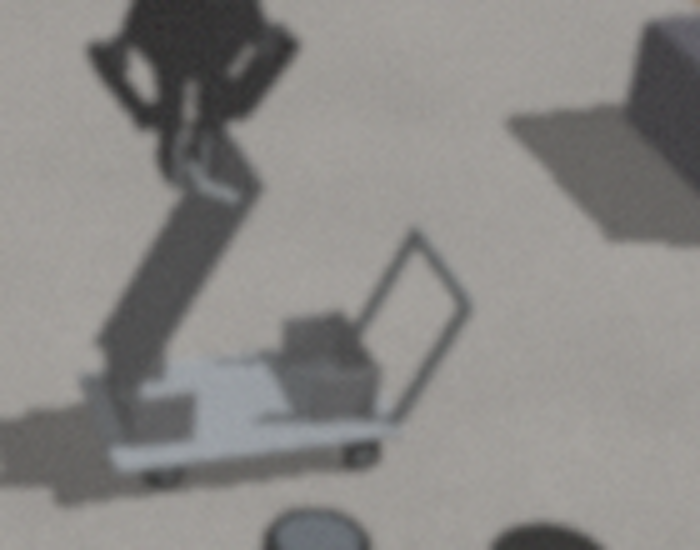

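View pics/t7.png

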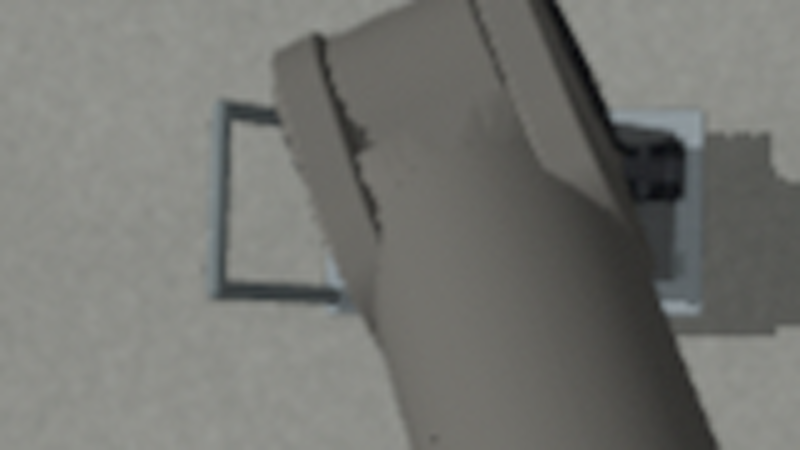

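View pics/w9.png

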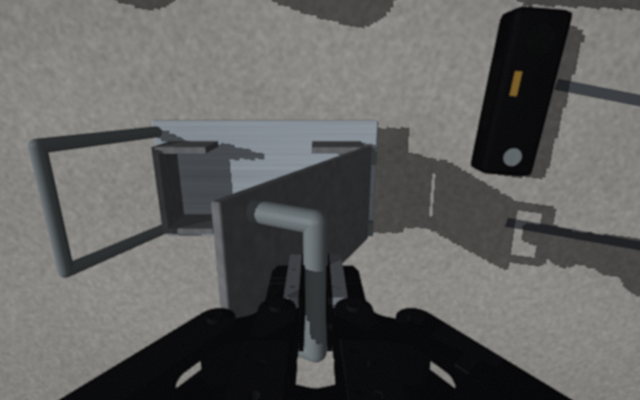

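```bash
python3 - <<'E'
from h import *
ct=cam("top"); f=lambda u,v,z: bp(ct,(150+u/5,190+v/5),z)
a,b=f(223,103,.125),f(216,295,.125); print(a,b)
d0,d1=f(702,112,.036),f(700,313,.036); print(d0,d1)
hy=(a[1]+b[1])/2-.22; hy2=(d0[1]+d1[1])/2+.015; print("hinge y",hy,hy2)
o=get_obs(); f1=hy-o["eef_pos"][1]; f2=hy2-o["eef_pos"][1]; print("bar ahead of hinge",f1,f2)
for ff in (f1,f2): print(np.degrees(np.arctan2(.154*np.sqrt(max(0,1-(ff/.154)**2)),-ff))-13.1)
E
```

```text
[0.55274948 0.31684804 0.125     ] [0.45693907 0.31902883 0.125     ]
[0.55309786 0.0828199  0.036     ] [0.44623042 0.08488967 0.036     ]
hinge y 0.0979384359691888 0.09885478253849363
bar ahead of hinge -0.03894446822014716 -0.038028121650842336
62.25163393103848
62.60373435426359
```

{"fn": "send_rows", "kwargs": {
  "motion": "0 0 0 0 0 0 0.8;0 0 0 0.2 0.2 0 0.8;0 -0.9 0 0 0 0 0.8;0 -1 0 0 0 0 0.8;0 -1 0 0 0 0 0.8;0 -1 0 0 0 0 0.8;0 0 0 0 0 0 0.8",
  "newtons": 20
}}

```text
t: 11.42
eef_pos: [0.5028, 0.0935, 0.2119]
tool_rot: [-0.006, 1.0, -0.01, 0.002]
contact_force: [0.2, -0.1, -0.6]
gripper_width: 0.201
```

```bash
python3 - <<'E'
from h import *
goal([.502,.060,.212],-1.6); print(get_obs()["contact_force"])
o,im=snap("scene","s6",(300,110,440,220),5); o,im=snap("top","t8",(150,190,310,280),5)
snap("wrist","w10")
E
```

```text
d cm [-0.08 -3.35  0.01] rv deg [-0.64  0.18 -0.49] |d| 3.35
[ 0.16975791 -0.10364023 -0.63879981]
```

View pics/t8.png

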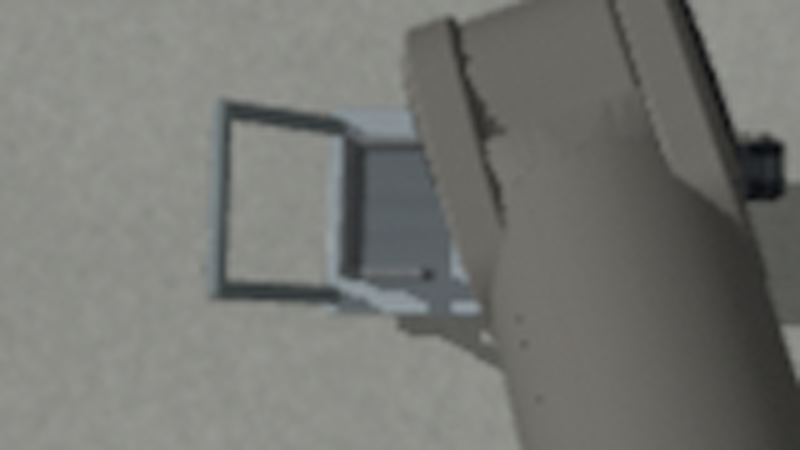

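View pics/w10.png

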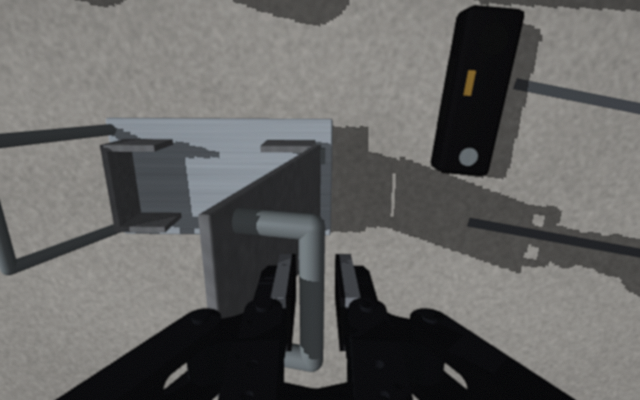

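{"fn": "send_rows", "kwargs": {
  "motion": "0 -0.9 0 0 0 0 0.8;0 -0.9 0 0 0 0 0.8;0 -0.8 0 0 0 0 0.8;0 -0.5 0 0 0 0 0.8;0 0 0 0 0 0 0.8"
}}

```text
t: 11.98
eef_pos: [0.5024, 0.0637, 0.2118]
tool_rot: [-0.007, 1.0, -0.007, 0.001]
contact_force: [0.9, 0.5, 0.2]
gripper_width: 0.195
```

```bash
python3 - <<'E'
from h import *
goal([.502,.060,.212],-1.6); print(get_obs()["contact_force"])
o,im=snap("scene","s7",(300,110,440,220),5); o,im=snap("top","t9",(150,190,310,280),5)
snap("wrist","w11")
E
```

```text
d cm [-0.04 -0.37  0.02] rv deg [-0.75  0.18 -0.8 ] |d| 0.37
[0.87462244 0.5334804  0.19836752]
```

View pics/s7.png

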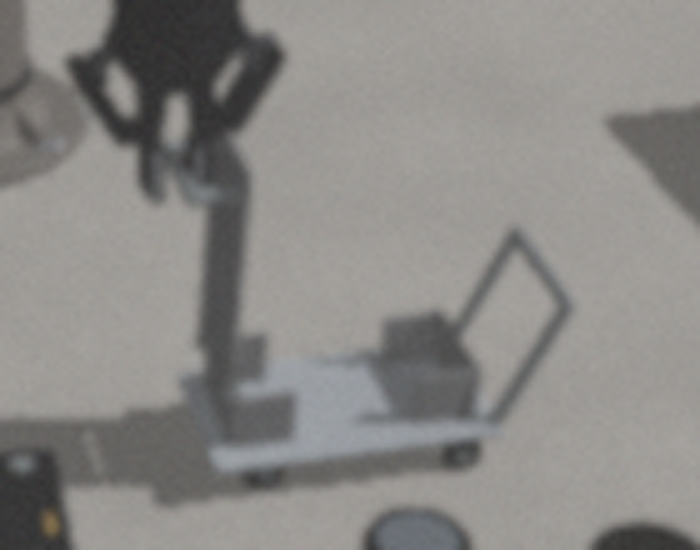

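View pics/w11.png

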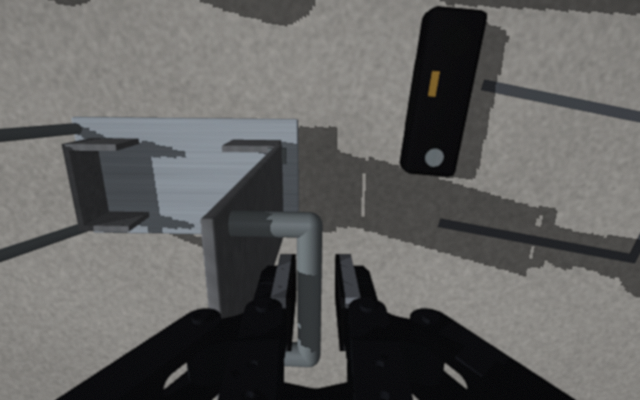

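View pics/t9.png

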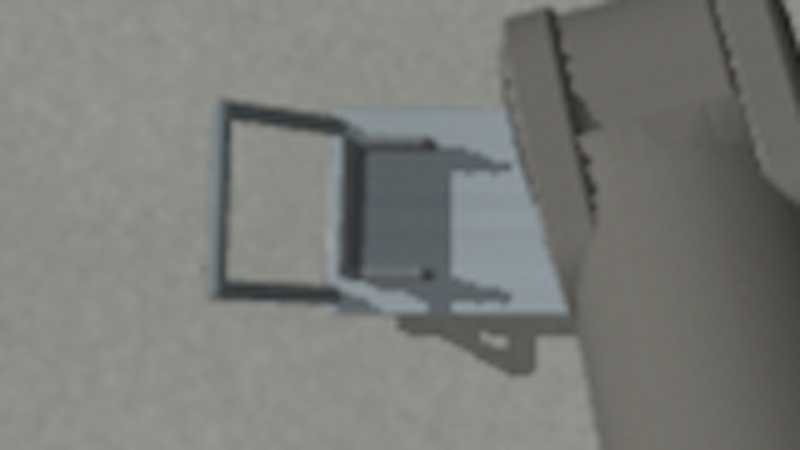

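{"fn": "send_rows", "kwargs": {
  "motion": "0 0.25 0 -0.4 0.2 -0.4 0.78;0 0 0.8 0 0 0 0.78;0 0 0.8 0 0 0 0.78;0 0 1 0 0 0 0.78;0 0 1.5 0 0 0 0.78;0 0 2 0 0 0 0.78"
}}

```text
t: 12.63
eef_pos: [0.5001, 0.0695, 0.2743]
tool_rot: [-0.002, 1.0, -0.008, -0.004]
contact_force: [-0.6, -0.1, 0.4]
gripper_width: 0.223
```

```bash
python3 - <<'E'
from h import *
goal([.570,-.0445,.2],-5.1); print(get_obs()["contact_force"],get_obs()["eef_pos"])
snap("wrist","w12")
E
```

```text
d cm [  6.99 -11.4   -7.43] rv deg [-0.3  -0.4  -4.15] |d| 15.3
[-0.60815267 -0.12715968  0.44656581] [0.50013525 0.0695359  0.27433192]
```

View pics/w12.png

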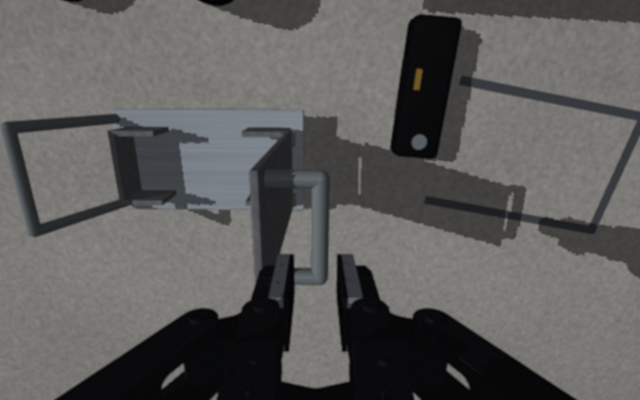

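{"fn": "send_rows", "kwargs": {
  "motion": "1.5 -2.4 0 0 0 -0.8 0;1.5 -2.4 -1 0 0 -0.8 0;1.5 -2.4 -2.5 0 -0.2 -0.8 0;1.3 -2.2 -3 -0.1 -0.2 -0.8 0;1.2 -2 -3 -0.1 0 -0.8 0;0 0 -3 0 0 0 0;0 0 -2 0 0 0 0;0 0 0 0 0 0 0"
}}

```text
t: 13.35
eef_pos: [0.5832, -0.0468, 0.1452]
tool_rot: [-0.003, 0.999, -0.042, 0.018]
contact_force: [-0.4, 0.2, -1.0]
gripper_width: 0.999
```

```bash
python3 - <<'E'
from h import *
goal([.570,-.0445,.008],-5.1); print(get_obs()["eef_pos"])
o,im=snap("wrist","w13")
cm=cam("wrist",o); 
o,im=snap("top","t10",(150,150,400,270),3)
E
```

```text
d cm [ -1.32   0.23 -13.72] rv deg [-0.23  2.07 -0.31] |d| 13.78
[ 0.5831767  -0.04676423  0.14515415]
```

View pics/w13.png

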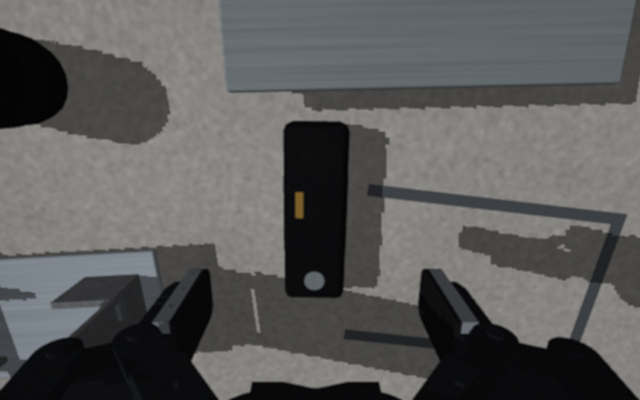

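View pics/t10.png

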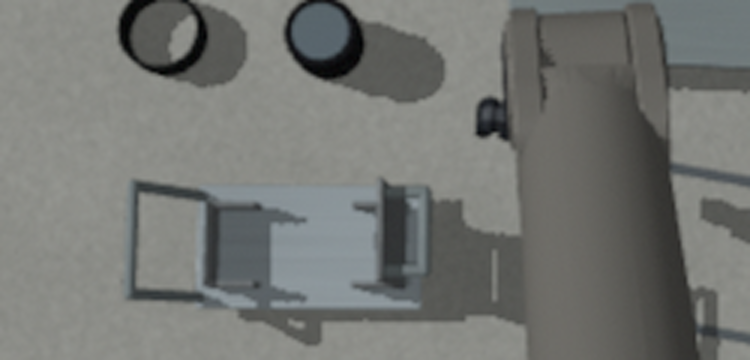

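```bash
python3 - <<'E'
from h import *
np.set_printoptions(precision=4,suppress=True)
cm=cam("wrist"); c=[bp(cm,p,.034) for p in [(285,123),(348,123),(343,293),(286,293)]]; print(c)
m=(c[0]+c[1])/2;n=(c[2]+c[3])/2; print("centre",(m+n)/2,"len",np.linalg.norm(m-n),"yaw",np.degrees(np.arctan2(*(m-n)[[1,0]])))
ct=cam("top"); f=lambda u,v,z: bp(ct,(150+u/3,150+v/3),z)
a,b=f(134,185,.125),f(129,297,.125); print("push",a,b)
print("tier rear wall inner/corner",f(208,206,.074),f(208,285,.074))
print("flap top",f(381,182,.246),f(382,280,.246), "bar",f(422,188,.226),f(420,272,.226))
print("deck rear corners",f(203,186,.036),f(198,305,.036))
E
```

```text
[array([ 0.6454, -0.0291,  0.034 ]), array([ 0.6417, -0.0736,  0.034 ]), array([ 0.5081, -0.0619,  0.034 ]), array([ 0.5116, -0.0159,  0.034 ])]
centre [ 0.5767 -0.0451  0.034 ] len 0.13428354226649256 yaw -5.322491887730721
push [0.5501 0.3166 0.125 ] [0.4569 0.3195 0.125 ]
tier rear wall inner/corner [0.5361 0.2652 0.074 ] [0.4679 0.2646 0.074 ]
flap top [0.536  0.0987 0.246 ] [0.4622 0.0984 0.246 ] bar [0.5329 0.0691 0.226 ] [0.4687 0.0713 0.226 ]
deck rear corners [0.5576 0.2777 0.036 ] [0.452  0.2813 0.036 ]
```

{"fn": "send_rows", "kwargs": {
  "motion": "-0.4 0.2 -2 0 0.7 -0.1 0;-0.4 0.2 -2 0 0.7 -0.1 0;-0.4 0.2 -2 0 0.7 -0.1 0;0 0 -2 0 0 0 0;0 0 -2 0 0 0 0;0 0 0 0 0 0 0"
}}

```text
t: 13.95
eef_pos: [0.5845, -0.0352, 0.0625]
tool_rot: [-0.004, 0.999, -0.041, 0.015]
contact_force: [-1.1, -0.2, 0.1]
gripper_width: 1.0
```

```bash
python3 - <<'E'
from h import *
goal([.573,-.045,.010],-5.3); print(get_obs()["eef_pos"])
E
```

```text
d cm [-1.15 -0.98 -5.25] rv deg [-0.41  1.73 -0.56] |d| 5.47
[ 0.58450302 -0.03516343  0.06251941]
```

{"fn": "send_rows", "kwargs": {
  "motion": "-0.9 -0.6 -1.3 -0.2 1 -0.3 0;-0.5 -0.3 -1.3 -0.2 0.7 -0.3 0;0 0 -1.2 0 0 0 0;0 0 0 0 0 0 0"
}}

```text
t: 14.28
eef_pos: [0.5743, -0.0438, 0.0286]
tool_rot: [-0.0, 0.999, -0.046, 0.004]
contact_force: [-0.0, 0.6, -0.5]
gripper_width: 1.002
```

```bash
python3 - <<'E'
from h import *
goal([.573,-.045,.010],-5.3); print(get_obs()["eef_pos"])
o,im=snap("wrist","w14")
E
```

```text
d cm [-0.13 -0.12 -1.86] rv deg [-0.    0.48  0.  ] |d| 1.87
[ 0.57429323 -0.04382623  0.02862351]
```

View pics/w14.png

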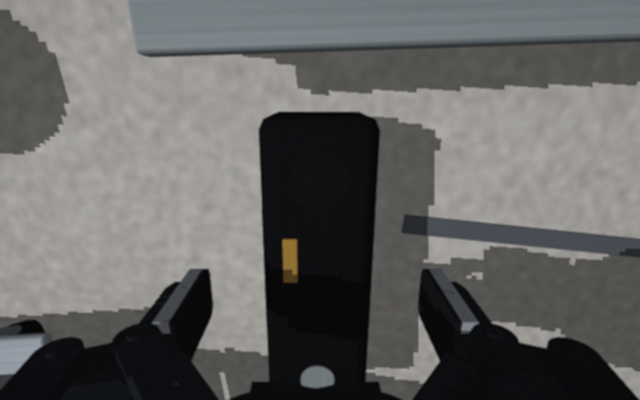

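{"fn": "send_rows", "kwargs": {
  "motion": "-0.1 -0.1 -1 0 0.4 0 0;0 0 -0.9 0 0 0 0;0 0 0 0 0 0 0.2;0 0 0 0 0 0 0.4;0 0 0 0 0 0 0.6;0 0 0 0 0 0 0.6;0 0 0 0 0 0 1;0 0 0 0 0 0 1",
  "newtons": 50
}}

```text
t: 15.0
eef_pos: [0.5753, -0.0451, 0.01]
tool_rot: [-0.0, 0.999, -0.046, 0.002]
contact_force: [-0.1, 0.6, -2.5]
gripper_width: 0.552
```

```bash
python3 - <<'E'
from h import *
goal([.573,-.045,.010],-5.3); print(get_obs()["eef_pos"])
o,im=snap("wrist","w15")
E
```

```text
d cm [-0.23  0.01  0.  ] rv deg [-0.01  0.24  0.03] |d| 0.23
[ 0.57527219 -0.04505757  0.00997892]
```

View pics/w15.png

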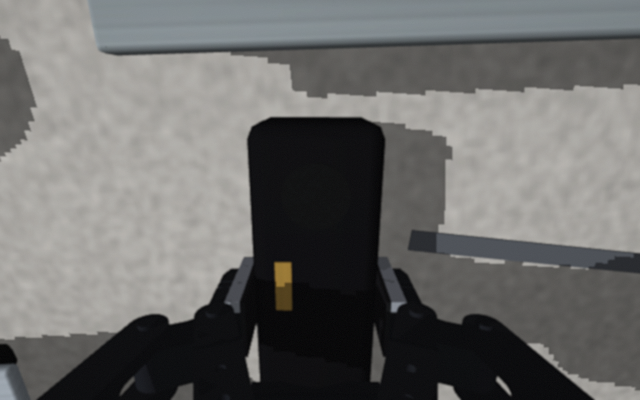

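{"fn": "send_rows", "kwargs": {
  "motion": "0.5 0 2 0 0 3 1;0.8 0 3.5 0 0 6 1;0.8 0 3.5 0 0 6.5 1;0.8 0 3.5 0 0 6.5 1;0.8 1 1 0 0 6.5 1;0.8 2 0.5 0 0 6.5 1;0.8 2 0 0 0 6.5 1;0.5 2 0 0 0 6.5 1;0 0 0 0 0 0 1"
}}

```text
t: 15.8
eef_pos: [0.6303, 0.0251, 0.1565]
tool_rot: [0.005, 0.925, 0.381, 0.0]
contact_force: [0.5, 2.1, -2.5]
gripper_width: 0.549
```

```bash
python3 - <<'E'
from h import *
goal([.64,.198,.145],88.8); o=get_obs(); print(o["eef_pos"],o["contact_force"],o["gripper_width"],o["q"])
E
```

```text
d cm [ 0.97 17.29 -1.15] rv deg [ 0.43  0.43 44.04] |d| 17.35
[0.63029804 0.02511416 0.15648733] [ 0.48325127  2.06821681 -2.47844646] 0.5488454842485632 [ 0.03579485  0.49089033 -0.24230263  1.7254706   0.15295843  0.9407198
 -1.05865374]
```

{"fn": "send_rows", "kwargs": {
  "motion": "0.3 1.5 0 0 0 6.5 1;0.3 2.3 0 0 0 6.5 1;0.3 2.3 0 0 0 6.5 1;0 2.3 0 0 0 6.5 1;0 2.3 0 0 0 6.5 1;0 2.3 0 0 0 6 1;0 2 0 0 0 4 1;0 1 0 0 0 1 1;0 0 0 0 0 0 1"
}}

```text
t: 16.55
eef_pos: [0.6353, 0.1875, 0.1534]
tool_rot: [0.005, 0.708, 0.706, -0.001]
contact_force: [-0.1, -0.1, -1.1]
gripper_width: 0.553
```

```bash
python3 - <<'E'
from h import *
goal([.64,.198,.145],88.8); goal([.502,.190,.145],88.8);o=get_obs(); print(o["eef_pos"],o["contact_force"],o["gripper_width"],o["q"])
snap("wrist","w16")
E
```

```text
d cm [ 0.47  1.05 -0.84] rv deg [ 0.49  0.37 -1.  ] |d| 1.42
d cm [-13.33   0.25  -0.84] rv deg [ 0.49  0.37 -1.  ] |d| 13.36
[0.63534318 0.18754082 0.15339473] [-0.10279566 -0.12462077 -1.12414986] 0.5533372804390799 [-0.07948543  0.5678112  -0.43506687  1.6371599   0.28598908  0.99682298
 -0.6142475 ]
```

View pics/w16.png

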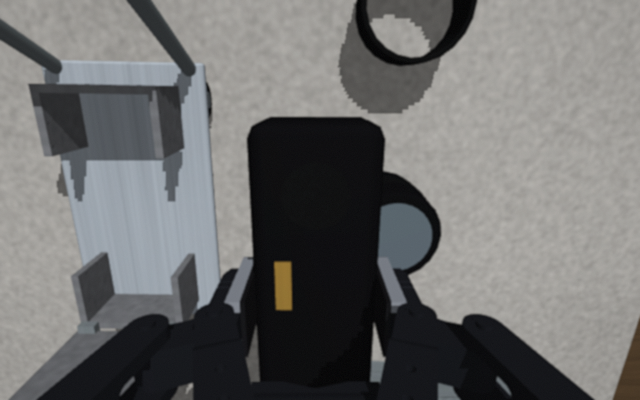

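{"fn": "send_rows", "kwargs": {
  "motion": "-1.5 0.8 0 0 0 0 1;-2.3 0.2 0 0 0 -0.5 1;-2.3 0.1 0 0.2 0.2 -0.5 1;-2.3 0 0 0.2 0.2 0 1;-2 0 0 0 0 0 1;-1.5 0 0 0 0 0 1;-1 0 0 0 0 0 1;0 0 0 0 0 0 1"
}}

```text
t: 17.27
eef_pos: [0.5038, 0.178, 0.1511]
tool_rot: [0.005, 0.729, 0.684, -0.006]
contact_force: [-0.5, 0.2, -2.0]
gripper_width: 0.553
```

```bash
python3 - <<'E'
from h import *
goal([.502,.190,.145],88.8);o=get_obs(); print(o["eef_pos"],o["contact_force"],o["gripper_width"])
snap("wrist","w17"); snap("scene","s8",(320,110,460,220),5); snap("top","t11",(150,190,310,280),5)
E
```

```text
d cm [-0.18  1.2  -0.61] rv deg [ 0.86 -0.11  2.41] |d| 1.36
[0.50384354 0.17799206 0.15109839] [-0.45953969  0.21598946 -2.02772576] 0.5530064231244978
```

View pics/w17.png

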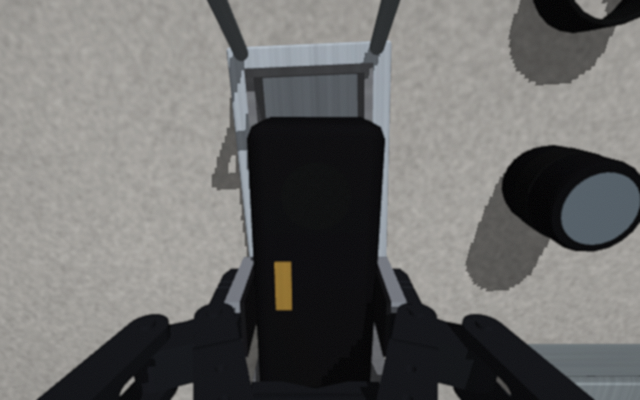

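View pics/s8.png

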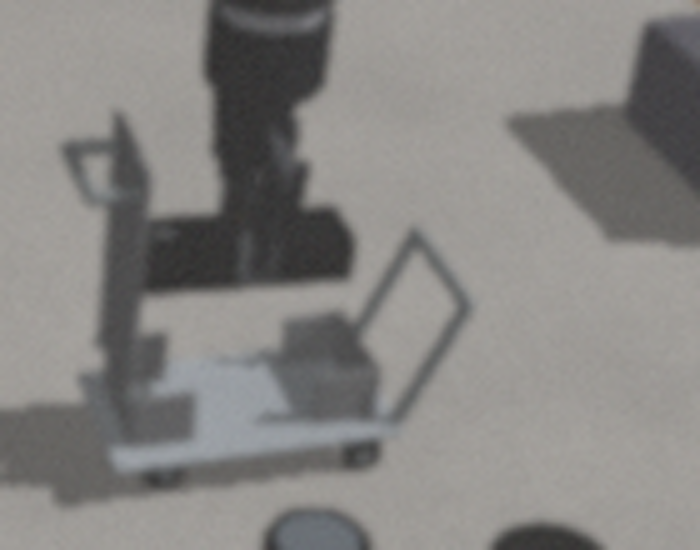

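View pics/t11.png

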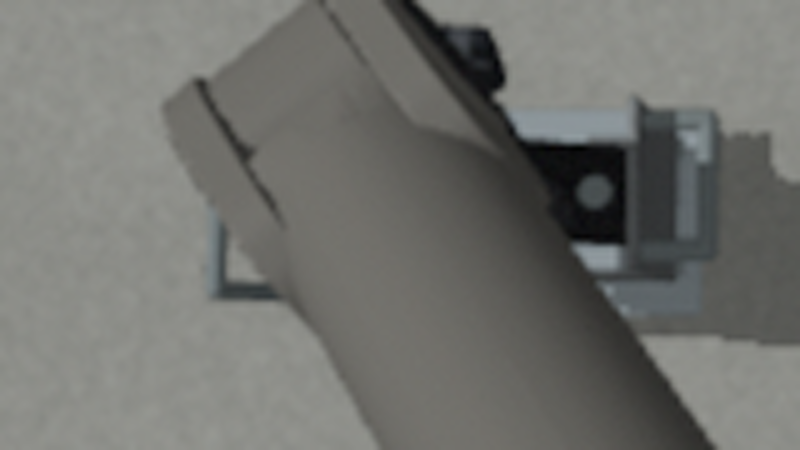

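```bash
python3 - <<'E'
from h import *
np.set_printoptions(precision=4,suppress=True)
cm=cam("wrist"); o=get_obs(); b=lambda p,z: bp(cm,p,z)
print("deck rear",b((235,47),.036),b((390,42),.036))
print("tier rear wall top outer",b((246,69),.074),b((367,66),.074))
print("grip far end",b((260,120),.175),b((372,118),.175), o["eef_pos"])
ct=cam("top"); f=lambda u,v,z: bp(ct,(150+u/5,190+v/5),z)
print("grip knob", f(595,190,.175)); print("grip front end/edges",f(600,145,.175),f(600,240,.175))
print("deck nose",f(702,112,.036),f(700,313,.036),"flaptop",f(636,100,.246),f(632,270,.246))
E
```

```text
deck rear [0.4599 0.284  0.036 ] [0.5618 0.2807 0.036 ]
tier rear wall top outer [0.4722 0.2683 0.074 ] [0.5412 0.2656 0.074 ]
grip far end [0.4927 0.2481 0.175 ] [0.5285 0.2465 0.175 ] [0.5069 0.1789 0.1514]
grip knob [0.5022 0.1248 0.175 ]
grip front end/edges [0.5238 0.1223 0.175 ] [0.4783 0.1225 0.175 ]
deck nose [0.5531 0.0828 0.036 ] [0.4462 0.0849 0.036 ] flaptop [0.5375 0.0982 0.246 ] [0.4608 0.1005 0.246 ]
```

{"fn": "send_rows", "kwargs": {
  "motion": "-0.3 0.5 -1.4 0.4 0 1.2 1;-0.1 0.2 -1.4 0.3 0 0.6 1;0 0.1 -1.3 0 0 0 1;0 0 -1 0 0 0 1;0 0 0 0 0 0 1"
}}

```text
t: 17.83
eef_pos: [0.5104, 0.1854, 0.0999]
tool_rot: [0.002, 0.721, 0.693, 0.003]
contact_force: [-0.4, -0.1, -1.4]
gripper_width: 0.554
```

```bash
python3 - <<'E'
from h import *
goal([.5025,.183,.05],88.4);o=get_obs(); print(o["eef_pos"],o["contact_force"],o["joint_vel"])
snap("wrist","w18"); goal([.5025,.183,.05],88.4)
E
```

```text
d cm [-0.79 -0.24 -4.99] rv deg [-0.1   0.45  0.69] |d| 5.06
[0.51042107 0.18544774 0.09993577] [-0.35685655 -0.13460534 -1.35006699] [ 0.00448964  0.00085146  0.00557195 -0.02895524 -0.00899565  0.01918501
  0.00436671]
d cm [-0.83 -0.26 -5.08] rv deg [-0.12  0.5   0.69] |d| 5.15
```

View pics/w18.png

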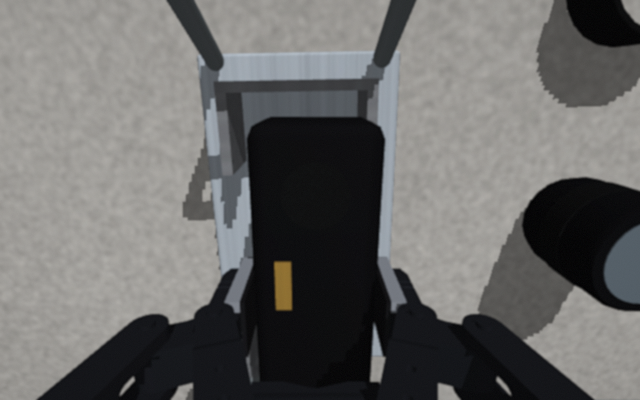

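{"fn": "send_rows", "kwargs": {
  "motion": "-0.6 -0.2 0 0 0.4 0.6 1;-0.4 0 0 0 0.2 0.2 1;0 0 -0.8 0 0 0 1;0 0 0 0 0 0 1"
}}

```text
t: 18.22
eef_pos: [0.502, 0.1836, 0.0941]
tool_rot: [-0.001, 0.716, 0.698, 0.001]
contact_force: [0.2, -0.1, -2.2]
gripper_width: 0.55
```

```bash
python3 - <<'E'
from h import *
goal([.5025,.183,.05],88.4);o=get_obs(); print(o["eef_pos"],o["contact_force"])
snap("wrist","w19"); goal([.5025,.183,.05],88.4)
E
```

```text
d cm [ 0.05 -0.06 -4.41] rv deg [-0.18  0.01 -0.09] |d| 4.41
[0.50202431 0.18355174 0.09406821] [ 0.23685957 -0.11679738 -2.19285693]
d cm [-0.   -0.09 -4.48] rv deg [-0.21  0.06 -0.1 ] |d| 4.48
```

View pics/w19.png

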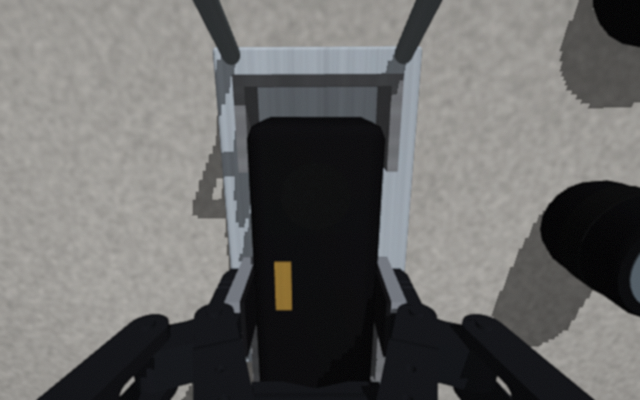

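{"fn": "send_rows", "kwargs": {
  "motion": "0 0 -0.8 0 0 0 1;0 0 -0.8 0 0 0 1;0 0 0 0 0 0 1"
}}

```text
t: 18.52
eef_pos: [0.5033, 0.1843, 0.0783]
tool_rot: [-0.0, 0.716, 0.698, 0.003]
contact_force: [0.0, -0.6, -1.4]
gripper_width: 0.548
```

```bash
python3 - <<'E'
from h import *
goal([.5025,.183,.05],88.4);o=get_obs(); print(o["eef_pos"],o["contact_force"])
E
```

```text
d cm [-0.08 -0.13 -2.83] rv deg [-0.25  0.2  -0.09] |d| 2.83
[0.50332393 0.18427576 0.07828184] [ 0.01914002 -0.59809613 -1.41881204]
```

{"fn": "send_rows", "kwargs": {
  "motion": "-0.1 -0.1 -0.7 0 0 0 1;-0.1 -0.1 -0.7 0 0 0 1;0 0 -0.5 0 0 0 1;0 0 0 0 0 0 1"
}}

```text
t: 18.85
eef_pos: [0.5007, 0.182, 0.0565]
tool_rot: [-0.001, 0.716, 0.698, 0.002]
contact_force: [0.0, 0.2, -2.6]
gripper_width: 0.55
```

```bash
python3 - <<'E'
from h import *
goal([.5025,.183,.05],88.4);o=get_obs(); print(o["eef_pos"],o["contact_force"])
snap("wrist","w20"); snap("scene","s9",(320,110,460,220),5)
E
```

```text
d cm [ 0.18  0.1  -0.65] rv deg [-0.23  0.13 -0.11] |d| 0.68
[0.50071083 0.18199643 0.05649829] [ 0.00646746  0.23910965 -2.60707366]
```

View pics/w20.png

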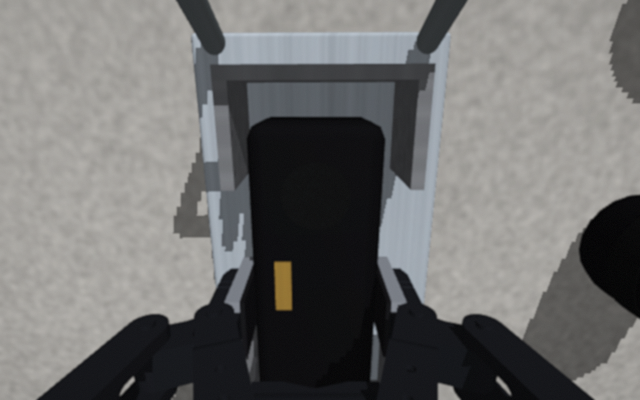

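View pics/s9.png

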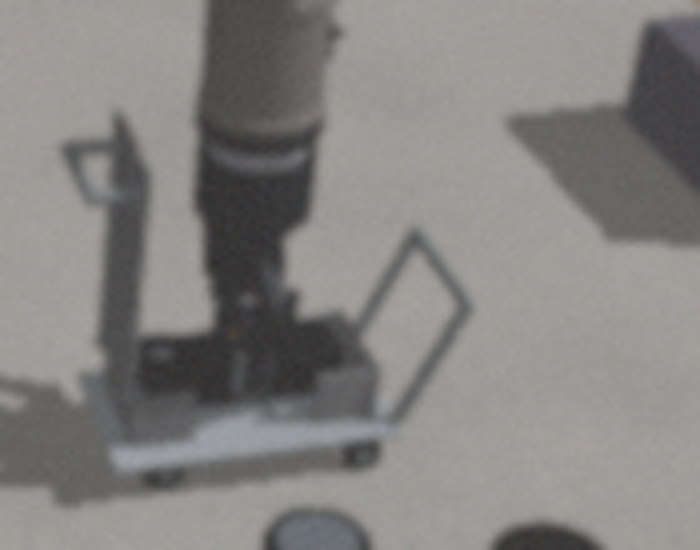

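{"fn": "send_rows", "kwargs": {
  "motion": "0.1 0 -0.4 0 0 0 1;0.1 0 -0.3 0 0 0 1"
}}

```text
t: 19.12
eef_pos: [0.5039, 0.1827, 0.0508]
tool_rot: [-0.0, 0.716, 0.698, 0.004]
contact_force: [0.3, -0.2, -2.6]
gripper_width: 0.551
```

{"fn": "send_rows", "kwargs": {
  "motion": "0 0 -0.2 0 0 0 1;0 0 -0.1 0 0 0 1"
}}

```text
t: 19.28
eef_pos: [0.5045, 0.1828, 0.0475]
tool_rot: [-0.0, 0.716, 0.698, 0.004]
contact_force: [0.3, -0.3, -2.0]
gripper_width: 0.548
```

{"fn": "send_rows", "kwargs": {
  "motion": "0 0 -0.15 0 0 0 1;0 0 0 0 0 0 1"
}}

```text
t: 19.45
eef_pos: [0.5047, 0.1829, 0.0459]
tool_rot: [0.0, 0.716, 0.698, 0.004]
contact_force: [-0.1, -0.6, -2.2]
gripper_width: 0.551
```

{"fn": "send_rows", "kwargs": {
  "motion": "0 0 -0.1 0 0 0 1;0 0 0 0 0 0 0.4;0 0 0 0 0 0 0.3;0 0 0 0 0 0 0.25;0 0 0 0 0 0 0.25"
}}

```text
t: 19.87
eef_pos: [0.506, 0.1837, 0.0467]
tool_rot: [0.001, 0.716, 0.698, 0.005]
contact_force: [0.3, 0.3, 0.4]
gripper_width: 0.75
```

```bash
python3 - <<'E'
from h import *
o=get_obs(); print(o["eef_pos"],o["contact_force"])
snap("wrist","w21"); snap("scene","s10",(320,110,460,220),5)
E
```

```text
[0.50598198 0.18370679 0.04667439] [0.31908017 0.30945089 0.35713185]
```

View pics/w21.png

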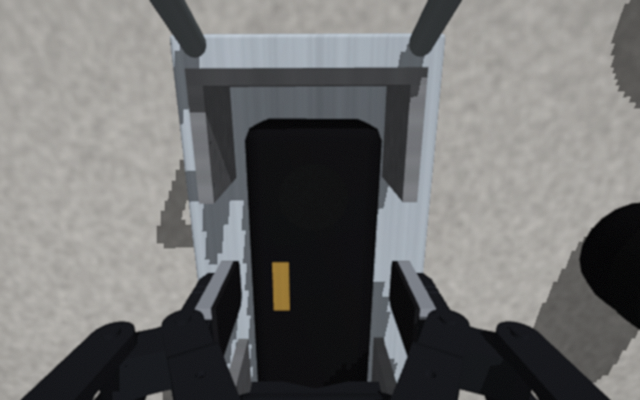

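View pics/s10.png

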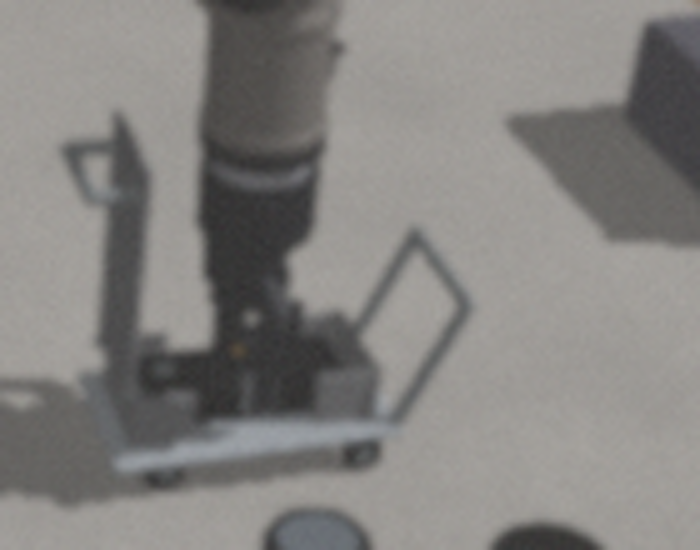

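{"fn": "send_rows", "kwargs": {
  "motion": "-0.2 0 1 0 0 0 0.25;0 0 1.5 0 0 0 0.25;0 0 2 0 0 0 0.25;0 0 3 0 0 0 0.25;0 0 3 0 0 3 0.25;0 0 3 0 0 6.5 0.4;0 0.5 2 0 0 6.5 0.5;0 1 0 0 0 6.5 0.5;0 1.5 0 0 0 6.5 0.5;0 1.5 0 0 0 6.5 0.5;0 1.5 0 0 0 6.5 0.5;0 1.5 0 0 0 6.5 0.5;0 1.5 0 0 0 6.5 0.5;0 1.5 0 0 0 6.5 0.5;0 1.5 0 0 0 6.5 0.5;0 1 0 0 0 6.5 0.5;0 0 0 0 0 6.5 0.5;0 0 0 0 0 3 0.5;0 0 0 0 0 0 0.5"
}}

```text
t: 21.55
eef_pos: [0.497, 0.3187, 0.2234]
tool_rot: [0.004, 0.028, 1.0, 0.007]
contact_force: [0.5, -1.0, 0.1]
gripper_width: 0.499
```

```bash
python3 - <<'E'
from h import *
goal([.5035,.318,.12],178.6);o=get_obs(); print(o["eef_pos"],o["contact_force"],o["q"])
snap("wrist","w22"); snap("top","t12",(150,190,310,280),5); snap("scene","s11",(320,110,460,220),5)
E
```

```text
d cm [  0.65  -0.07 -10.34] rv deg [-0.77  0.46  1.76] |d| 10.36
[0.49698741 0.31865607 0.22343518] [ 0.45565487 -1.03246977  0.13425601] [-0.03457479  0.46616447 -0.84562061  1.7404049   0.38466778  1.09445702
  0.51353511]
```

View pics/w22.png

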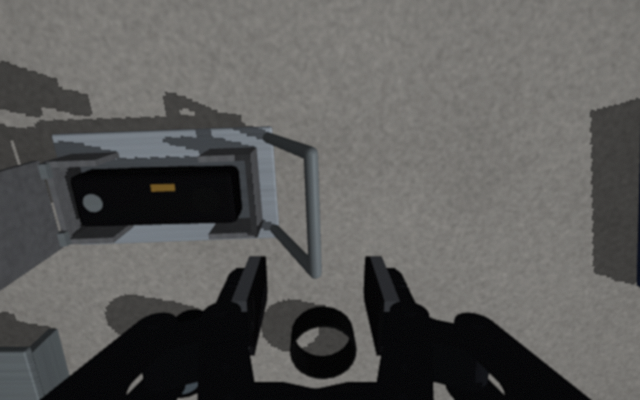

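View pics/t12.png

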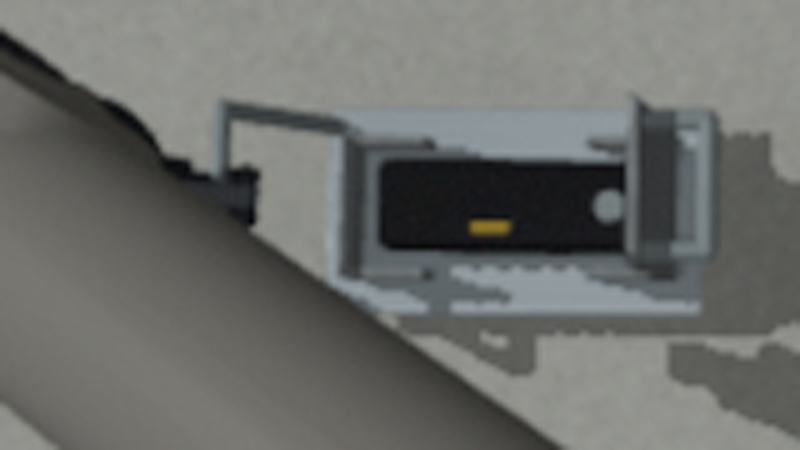

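View pics/s11.png

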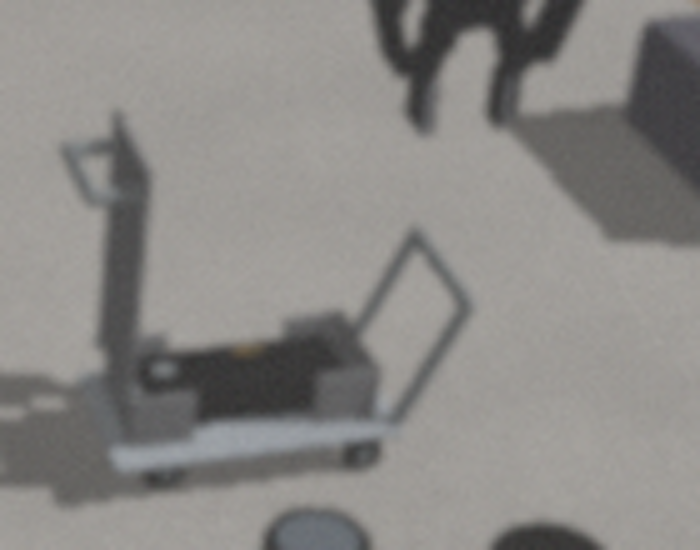

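{"fn": "send_rows", "kwargs": {
  "motion": "0.3 0 -2 -0.4 0.2 0.9 0.4;0.3 0 -2 -0.3 0.2 0.9 0.4;0 0 -2 0 0 0 0.4;0 0 -1.5 0 0 0 0.4;0 0 0 0 0 0 0.4"
}}

```text
t: 22.12
eef_pos: [0.5048, 0.3163, 0.1455]
tool_rot: [0.002, 0.018, 1.0, -0.001]
contact_force: [-0.1, -0.5, 1.0]
gripper_width: 0.6
```

```bash
python3 - <<'E'
from h import *
goal([.5035,.318,.108],178.6);o=get_obs(); print(o["eef_pos"])
snap("wrist","w23"); cm=cam("wrist")
E
```

```text
d cm [-0.13  0.17 -3.75] rv deg [0.07 0.27 0.64] |d| 3.75
[0.50484046 0.31630814 0.14548615]
```

View pics/w23.png

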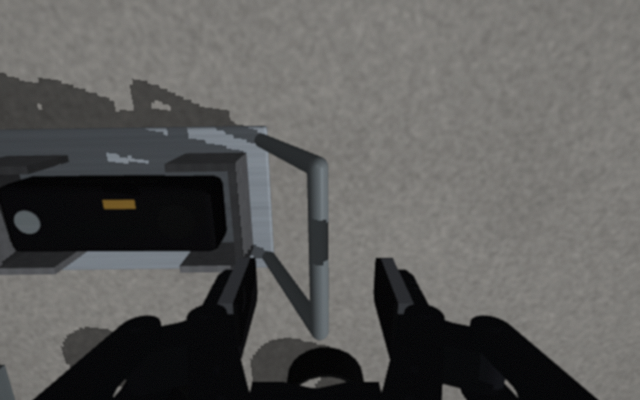

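```bash
python3 - <<'E'
from h import *
o=get_obs(); cm=cam("wrist",o); print("TCP px",pj(cm,o["eef_pos"]), "at z .125 under tcp", pj(cm,[o["eef_pos"][0],o["eef_pos"][1],.125]))
print("bar",bp(cm,(316,163),.125),bp(cm,(321,333),.125))
E
```

```text
TCP px [316.26556926 274.78181937] at z .125 under tcp [316.13581042 253.15260589]
bar [0.45923795 0.31815927 0.125     ] [0.55308805 0.31765709 0.125     ]
```

{"fn": "send_rows", "kwargs": {
  "motion": "0 0.1 -1.4 0 0.2 0.4 0.4;0 0.1 -1.3 0 0 0.2 0.4;0 0 -1 0 0 0 0.5;0 0 0 0 0 0 0.7;0 0 0 0 0 0 0.9;0 0 0 0 0 0 1;0 0 0 0 0 0 1;0 0 0 0 0 0 1",
  "newtons": 60
}}

```text
t: 22.83
eef_pos: [0.5062, 0.3192, 0.1084]
tool_rot: [0.002, 0.013, 1.0, 0.0]
contact_force: [0.4, 0.6, -3.4]
gripper_width: 0.092
```

```bash
python3 - <<'E'
from h import *
goal([.5035,.318,.108],178.6);o=get_obs(); print(o["eef_pos"],o["contact_force"],o["gripper_width"],o["q"])
snap("wrist","w24"); snap("top","t13",(150,190,310,280),5)
E
```

```text
d cm [-0.27 -0.12 -0.04] rv deg [0.   0.21 0.08] |d| 0.3
[0.50616449 0.31921622 0.10835996] [ 0.43300458  0.58591602 -3.37803649] 0.0918739873247692 [-0.10549732  0.61238363 -0.7644355   1.81147748  0.52347519  0.92820298
  0.44220968]
```

View pics/w24.png

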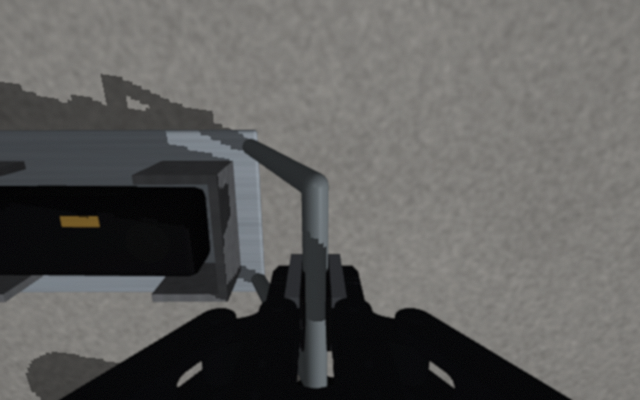

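View pics/t13.png

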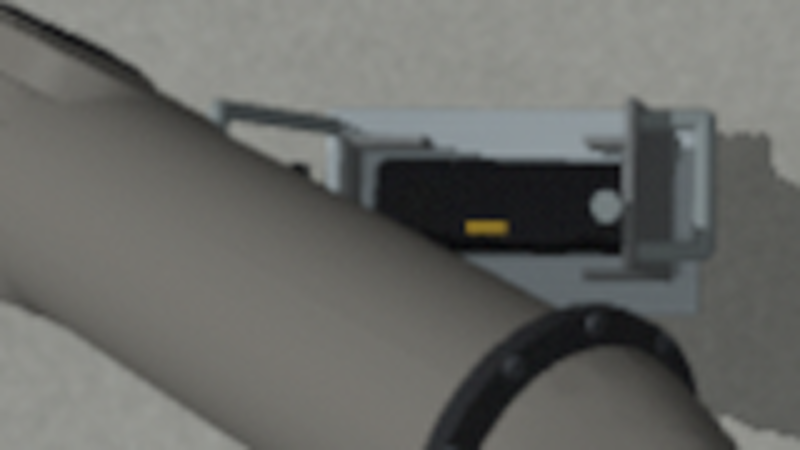

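```bash
cat > fitmark.py <<'E'
from h import *
from scipy.optimize import least_squares
im=cv2.imread("pics/top0.png"); ct=cam("top")
g=cv2.cvtColor(im,cv2.COLOR_BGR2GRAY).astype(float)
sub=np.zeros_like(g,bool); sub[198:275,338:440]=True
bg=np.median(g[198:275,338:440]); m=(g<bg-22)&sub
m[:202,:372]=False if False else m[:202,:372]
v,u=np.nonzero(m); keep=~((v<206)&(u<384)&(u>372)) ; u,v=u[keep],v[keep]
print(bg,len(u)); W=np.array([bp(ct,p,0.0)[:2] for p in zip(u,v)]); wt=np.array([bg-g[b,a] for a,b in zip(u,v)])
def res(p,tape):
    c,s=np.cos(p[2]),np.sin(p[2]); L=(W-p[:2])@np.array([[c,-s],[s,c]])
    h=.065+tape/2; e=.11+tape/2
    ds=np.where((L[:,0]<e),np.abs(np.abs(L[:,1])-h),9); ds=np.sign(np.abs(L[:,1])-h)*ds
    de=L[:,0]-e
    return np.where(np.abs(ds)<np.abs(de),ds,de)
for tape in (.006,.008,.010,.012):
    r=least_squares(res,[.493,-.175,np.radians(-101.4)],args=(tape,),loss="soft_l1",f_scale=.003)
    print(tape,r.x[:2].round(4),np.degrees(r.x[2]).round(2),r.cost)
E
python3 fitmark.py
```

```text
132.0 761
0.006 [ 0.494  -0.1741] -101.47 0.0034326780737104095
0.008 [ 0.4943 -0.1731] -101.47 0.0030112441771091712
0.01 [ 0.4945 -0.1721] -101.47 0.0028701793369684692
0.012 [ 0.4947 -0.1712] -101.48 0.0030181007174324165
```

```bash
cat > plan.py <<'E'
from h import *
from scipy.optimize import fsolve
def tool_yaw(o):
    w,x,y,z=o["tool_rot"]; X=Rn.from_quat([x,y,z,w]).as_matrix()[:,0]; return np.degrees(np.arctan2(X[1],X[0]))
def psi(o,off=0): return (tool_yaw(o)+90+off+180)%360-180
u=lambda a: np.array([np.cos(np.radians(a)),np.sin(np.radians(a))])
def path(A0,ps0,Af,psf,s1,s3,frac=.45,ds=.001):
    def mk(p,S):
        L1=S*frac;T=s1+S+s3; s=np.arange(0,T+1e-9,T/400)
        ps=np.interp(s,[0,s1,s1+L1,s1+S,T],[ps0,ps0,p,psf,psf])
        mid=(ps[1:]+ps[:-1])/2; A=np.vstack([A0,A0+np.cumsum(np.array([u(a) for a in mid])*(s[1]-s[0]),axis=0)])
        return s,A,ps
    f=lambda q: (mk(q[0]*100,q[1])[1][-1]-Af)*100
    q=fsolve(f,[-.75,max(.05,np.linalg.norm(np.array(Af)-A0)-s1-s3)]); print("peak",q[0]*100,"S",q[1],"resid",np.abs(f(q)).max()); return mk(q[0]*100,q[1])
MARK=np.array([.4965,-.172]); PF=-101.5
Af=MARK-.075*u(PF)
def show(s1,s3,step=.01,n=8,frac=.45):
    o=get_obs(); P=np.array(o["eef_pos"][:2]); ps0=psi(o); A0=P+.06*u(ps0)
    print("P",P.round(4),"psi",round(ps0,2),"z",o["eef_pos"][2].round(4),"F",np.round(o["contact_force"],1),"org err (fwd,left) mm",)
    s,A,ps=path(A0,ps0,Af,PF,s1,s3,frac); B=A-.06*np.array([u(a) for a in ps])
    k=np.arange(0,s[-1]+1e-9,step)[:n+1]; Bx=np.array([np.interp(k,s,B[:,i]) for i in (0,1)]).T; pk=np.interp(k,s,ps)
    for i in range(len(k)-1): print(np.r_[(Bx[i+1]-Bx[i])*100,pk[i+1]-pk[i]].round(2))
    print("total",s[-1])
    goal([P[0],P[1],.108],tool_yaw(o),o)
E
python3 - <<'E'
from plan import *
show(.06,.072,n=30)
E
```

```text
P [0.5061 0.3192] psi -91.48 z 0.1083 F [ 0.6 -0.4 -2.7] org err (fwd,left) mm
peak -71.57786103930435 S 0.23050964444856029 resid 4.6629367034256575e-12
[-0.03 -1.    0.  ]
[-0.03 -1.    0.  ]
[-0.03 -1.    0.  ]
[-0.03 -1.    0.  ]
[-0.03 -1.    0.  ]
[-0.03 -1.    0.03]
[-0.21 -1.    1.89]
[-0.18 -1.    1.92]
[-0.14 -1.01  1.92]
[-0.11 -1.01  1.92]
[-0.07 -1.02  1.92]
[-0.04 -1.02  1.92]
[-0.01 -1.02  1.92]
[ 0.03 -1.02  1.92]
[ 0.06 -1.02  1.92]
[ 0.1  -1.02  1.92]
[ 0.38 -0.93 -0.76]
[ 0.51 -0.9  -2.36]
[ 0.47 -0.92 -2.36]
[ 0.43 -0.93 -2.36]
[ 0.4  -0.95 -2.36]
[ 0.36 -0.97 -2.36]
[ 0.32 -0.98 -2.36]
[ 0.27 -0.99 -2.36]
[ 0.23 -1.   -2.36]
[ 0.19 -1.01 -2.36]
[ 0.15 -1.02 -2.36]
[ 0.11 -1.02 -2.36]
[ 0.07 -1.03 -2.36]
[-0.19 -0.98 -0.12]
total 0.3625096444485603
d cm [ 0.    0.   -0.03] rv deg [ 0.    0.21 -0.  ] |d| 0.03
```

{"fn": "send_rows", "kwargs": {
  "motion": "0 -0.5 0 0 0.1 0 1;0 -1 0 0 0 0 1;-0.05 -1 0 0 0 0 1;-0.05 -1 0 0 0 0 1;0 0 0 0 0 0 1"
}}

```text
t: 23.35
eef_pos: [0.5052, 0.2826, 0.1094]
tool_rot: [0.002, 0.012, 1.0, 0.002]
contact_force: [0.9, -1.3, -5.0]
gripper_width: 0.09
```

```bash
python3 - <<'E'
from plan import *
show(.03,.072,n=4)
snap("wrist","w25"); snap("top","t14",(150,190,310,280),5); snap("scene","s12",(310,130,440,230),5)
E
```

```text
P [0.5052 0.2826] psi -91.39 z 0.1094 F [ 0.9 -1.3 -5. ] org err (fwd,left) mm
peak -71.25835909293511 S 0.22393049690054934 resid 5.112577028398846e-12
[-0.02 -1.    0.  ]
[-0.02 -1.    0.  ]
[-0.03 -1.    0.02]
[-0.21 -1.    1.97]
total 0.32593049690054937
d cm [ 0.    0.   -0.14] rv deg [-0.18  0.2  -0.  ] |d| 0.14
```

View pics/t14.png

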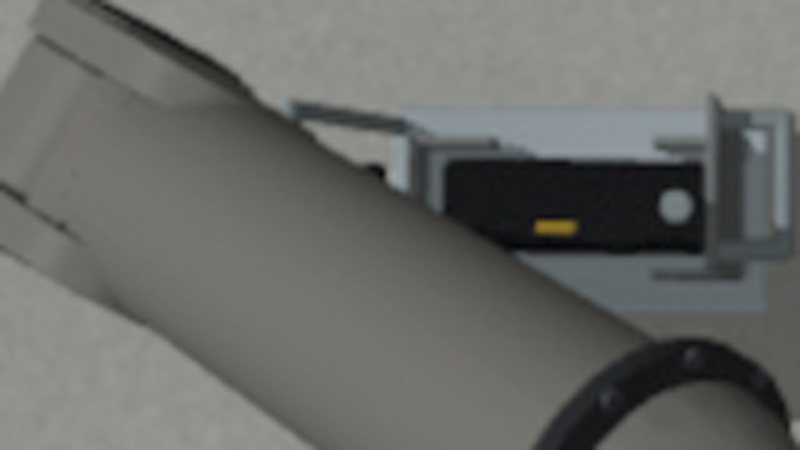

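View pics/s12.png

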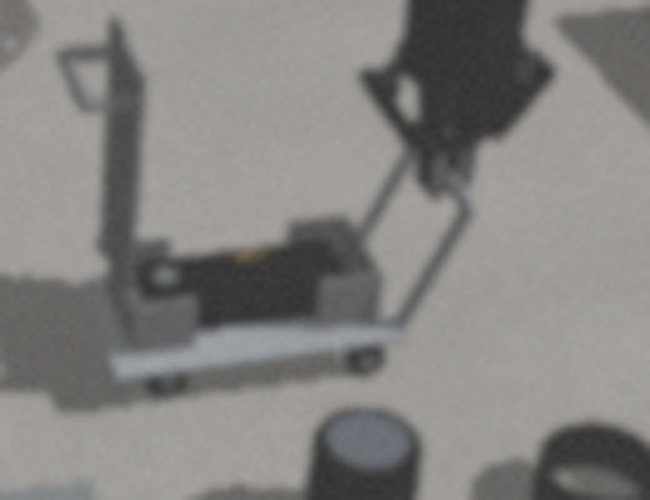

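{"fn": "send_rows", "kwargs": {
  "motion": "-0.05 -0.8 -0.05 -0.1 0.1 0 1;-0.05 -1 -0.05 0 0 0 1;-0.05 -1 0 0 0 0 1;-0.1 -1 0 0 0 0.6 1;-0.2 -1 0 0 0 1.8 1;0 0 0 0 0 0 1"
}}

```text
t: 24.0
eef_pos: [0.4993, 0.2356, 0.1093]
tool_rot: [0.001, -0.012, 1.0, 0.004]
contact_force: [0.1, -0.9, -3.6]
gripper_width: 0.093
```

```bash
python3 - <<'E'
from plan import *
show(.0,.072,n=10,frac=.42)
E
```

```text
P [0.4993 0.2356] psi -88.62 z 0.1093 F [ 0.1 -0.9 -3.6] org err (fwd,left) mm
peak -69.91576852046525 S 0.20734675814628728 resid 1.1102230246251565e-14
[-0.18 -1.01  2.15]
[-0.14 -1.01  2.15]
[-0.11 -1.02  2.15]
[-0.07 -1.02  2.15]
[-0.03 -1.02  2.15]
[ 0.01 -1.02  2.15]
[ 0.05 -1.02  2.15]
[ 0.09 -1.02  2.15]
[ 0.26 -0.97  0.76]
[ 0.57 -0.87 -2.63]
total 0.2793467581462873
d cm [ 0.    0.   -0.13] rv deg [-0.41  0.09 -0.  ] |d| 0.13
```

{"fn": "send_rows", "kwargs": {
  "motion": "-0.18 -1 -0.05 -0.2 0 2.1 1;-0.14 -1 0 -0.2 0 2.1 1;-0.1 -1 0 0 0 2.1 1;-0.07 -1 0 0 0 2.1 1;0 0 0 0 0 0 1"
}}

```text
t: 24.42
eef_pos: [0.492, 0.1923, 0.1084]
tool_rot: [-0.001, -0.086, 0.996, 0.0]
contact_force: [-0.2, -3.5, -4.0]
gripper_width: 0.093
```

```bash
python3 - <<'E'
from plan import *
show(.0,.072,n=8,frac=.35)
snap("wrist","w26"); snap("top","t15",(230,150,430,290),4)
E
```

```text
P [0.492  0.1923] psi -80.18 z 0.1084 F [-0.2 -3.5 -4. ] org err (fwd,left) mm
peak -69.33931382860973 S 0.16501605934909144 resid 7.216449660063518e-14
[-0.01 -1.02  1.88]
[ 0.03 -1.02  1.88]
[ 0.06 -1.02  1.88]
[ 0.09 -1.01  1.88]
[ 0.13 -1.01  1.88]
[ 0.27 -0.97  0.78]
[ 0.61 -0.85 -3.  ]
[ 0.57 -0.88 -3.  ]
total 0.2370160593490914
d cm [ 0.    0.   -0.04] rv deg [ 0.01 -0.15  0.  ] |d| 0.04
```

View pics/t15.png

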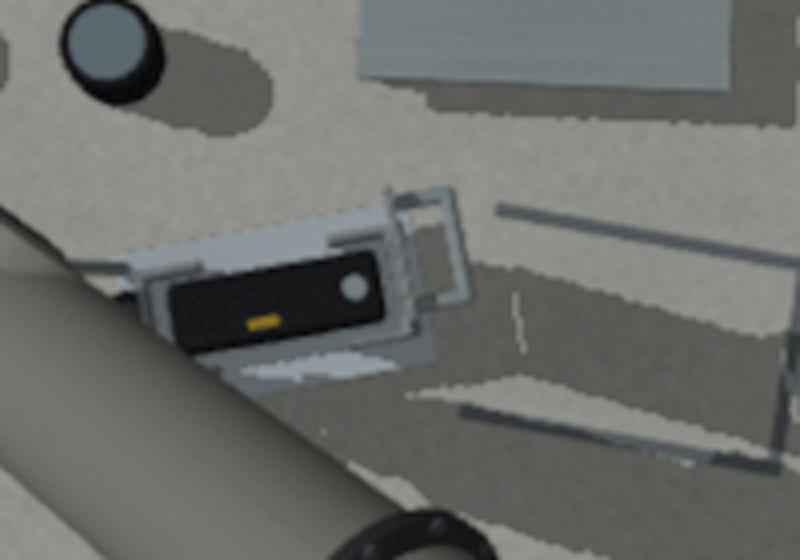

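View pics/w26.png

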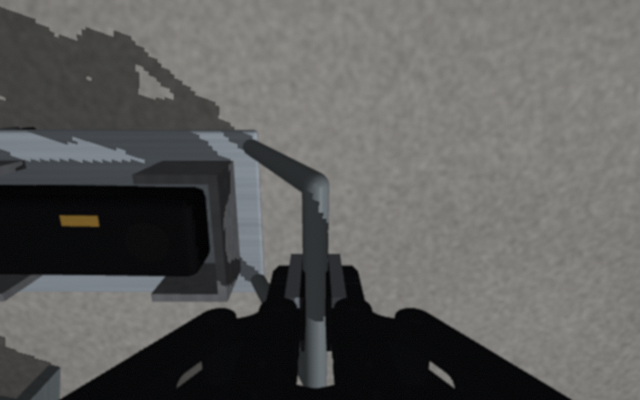

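{"fn": "send_rows", "kwargs": {
  "motion": "0 -1 0 0 -0.1 1.9 1;0.03 -1 0 0 0 1.9 1;0.06 -1 0 0 0 1.9 1;0.1 -1 0 0 0 1.9 1;0.13 -1 0 0 0 1.5 1;0 0 0 0 0 0 1"
}}

```text
t: 25.02
eef_pos: [0.4943, 0.1507, 0.11]
tool_rot: [0.0, -0.166, 0.986, 0.004]
contact_force: [0.2, -2.7, -4.0]
gripper_width: 0.092
```

```bash
python3 - <<'E'
from plan import *
show(.0,.072,n=10,frac=.05)
E
```

```text
P [0.4943 0.1507] psi -70.91 z 0.11 F [ 0.2 -2.7 -4. ] org err (fwd,left) mm
peak -68.90959874261942 S 0.124312029577043 resid 1.6930901125533637e-13
[ 0.25 -0.97  0.96]
[ 0.59 -0.85 -2.76]
[ 0.55 -0.88 -2.76]
[ 0.51 -0.91 -2.76]
[ 0.46 -0.93 -2.76]
[ 0.42 -0.95 -2.76]
[ 0.37 -0.97 -2.76]
[ 0.33 -0.99 -2.76]
[ 0.28 -1.   -2.76]
[ 0.23 -1.02 -2.76]
total 0.196312029577043
d cm [ 0.   0.  -0.2] rv deg [-0.5  -0.07 -0.  ] |d| 0.2
```

{"fn": "send_rows", "kwargs": {
  "motion": "0.3 -0.95 -0.05 -0.2 0 0 1;0.59 -0.87 -0.05 -0.2 0 -2.6 1;0.57 -0.88 -0.05 0 0 -2.7 1;0.52 -0.91 0 0 0 -2.7 1;0.47 -0.93 0 0 0 -2.7 1;0 0 0 0 0 0 1"
}}

```text
t: 25.52
eef_pos: [0.5235, 0.1083, 0.1102]
tool_rot: [0.004, -0.063, 0.998, 0.004]
contact_force: [0.4, -2.1, -3.6]
gripper_width: 0.092
```

```bash
python3 - <<'E'
from plan import *
show(.0,.07,n=10,frac=.02)
E
```

```text
P [0.5235 0.1083] psi -82.73 z 0.1102 F [ 0.4 -2.1 -3.6] org err (fwd,left) mm
peak -87.14381486200529 S 0.07907211486941566 resid 1.3600232051658168e-13
[ 0.67 -0.95 -5.97]
[ 0.2  -1.   -1.85]
[ 0.17 -1.   -1.85]
[ 0.14 -1.01 -1.85]
[ 0.1  -1.01 -1.85]
[ 0.07 -1.02 -1.85]
[ 0.04 -1.02 -1.85]
[-0.01 -1.02 -1.68]
[-0.2  -0.98  0.  ]
[-0.2  -0.98  0.  ]
total 0.14907211486941568
d cm [ 0.    0.   -0.22] rv deg [-0.45  0.38 -0.  ] |d| 0.22
```

{"fn": "send_rows", "kwargs": {
  "motion": "0.45 -0.95 -0.1 -0.2 0.2 -3.5 1;0.4 -0.95 -0.1 -0.2 0.2 -3.2 1;0.3 -1 0 0 0 -2.6 1;0.2 -1 0 0 0 -2.2 1;0 0 0 0 0 0 1"
}}

```text
t: 25.93
eef_pos: [0.5393, 0.0672, 0.1088]
tool_rot: [0.002, 0.044, 0.999, 0.001]
contact_force: [0.5, -0.8, -3.3]
gripper_width: 0.09
```

```bash
python3 - <<'E'
from plan import *
show(.0,.05,n=10,frac=.3)
o=get_obs(); P=o["eef_pos"][:2]; ps=psi(o); org=P+.135*u(ps); d=MARK-org; print("to go along mark x",d@u(PF),"left offset of caddy", -(d@u(PF+90)))
snap("top","t16",(250,150,450,290),4)
E
```

```text
P [0.5393 0.0672] psi -95.03 z 0.1088 F [ 0.5 -0.8 -3.3] org err (fwd,left) mm
peak -105.47991432396988 S 0.058338417754006965 resid 1.5265566588595902e-13
[ 0.48 -1.08 -5.97]
[ 0.19 -1.07 -4.24]
[-0.35 -0.94  0.97]
[-0.34 -0.95  0.97]
[-0.32 -0.95  0.97]
[-0.29 -0.96  0.81]
[-0.2  -0.98  0.  ]
[-0.2  -0.98  0.  ]
[-0.2  -0.98  0.  ]
[-0.2  -0.98  0.  ]
total 0.10833841775400696
d cm [ 0.    0.   -0.08] rv deg [-0.06  0.18 -0.  ] |d| 0.08
to go along mark x 0.10875500767649879 left offset of caddy 0.00949000543670071
```

View pics/t16.png

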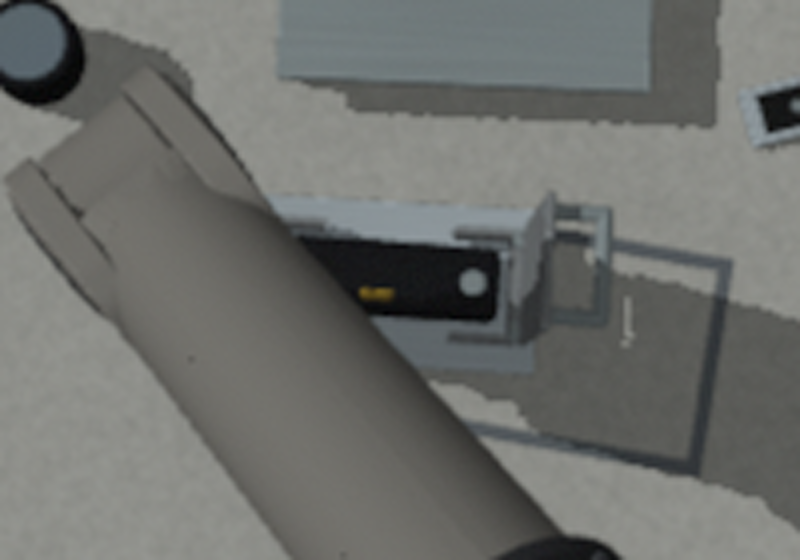

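{"fn": "send_rows", "kwargs": {
  "motion": "0.3 -1.02 -0.05 0 0.2 -4 1;0.25 -1.02 0 0 0 -3.8 1;-0.05 -1 0 0 0 -1.3 1;0 0 0 0 0 0 1"
}}

```text
t: 26.32
eef_pos: [0.5433, 0.0392, 0.1087]
tool_rot: [-0.0, 0.122, 0.993, 0.002]
contact_force: [-0.3, -1.8, -4.4]
gripper_width: 0.094
```

```bash
cat >> plan.py <<'E'
def err():
    o=get_obs(); P=o["eef_pos"][:2]; ps=psi(o); org=P+.135*u(ps); A=P+.06*u(ps); d=MARK-org
    print("psi",round(ps,2),"to go",round(d@u(PF)*1e3,1),"mm; left off origin",round(-(d@u(PF+90))*1e3,1),"axle",round(-((Af-A)@u(PF+90))*1e3,1),"z",o["eef_pos"][2].round(4),np.round(o["contact_force"],1))
E
python3 - <<'E'
from plan import *
err(); show(.0,.04,n=10,frac=.3)
E
```

```text
psi -103.97 to go 81.4 mm; left off origin -2.1 axle 1.2 z 0.1087 [-0.3 -1.8 -4.4]
P [0.5433 0.0392] psi -103.97 z 0.1087 F [-0.3 -1.8 -4.4] org err (fwd,left) mm
peak -103.996379383718 S 0.04133606448439671 resid 4.8483439485380586e-11
[-0.24 -0.97 -0.02]
[-0.3  -0.96  0.65]
[-0.31 -0.95  0.86]
[-0.3  -0.96  0.86]
[-0.21 -0.98  0.12]
[-0.2  -0.98  0.  ]
[-0.2  -0.98  0.  ]
[-0.2  -0.98  0.  ]
total 0.0813360644843967
d cm [ 0.    0.   -0.07] rv deg [-0.23  0.03  0.  ] |d| 0.07
```

{"fn": "send_rows", "kwargs": {
  "motion": "-0.24 -0.97 0 0 0 0 1;-0.3 -0.96 0 -0.1 0 0.7 1;-0.3 -0.96 0 0 0 0.9 1;-0.28 -0.96 0 0 0 0.8 1;0 0 0 0 0 0 1"
}}

```text
t: 26.73
eef_pos: [0.5287, 0.0036, 0.1088]
tool_rot: [-0.001, 0.094, 0.996, 0.003]
contact_force: [-1.3, -2.0, -4.7]
gripper_width: 0.089
```

```bash
python3 - <<'E'
from plan import *
err()
snap("top","t17",(270,150,470,290),4); snap("scene","s13",(200,150,400,280),4)
E
```

```text
psi -100.75 to go 43.6 mm; left off origin -1.7 axle -2.7 z 0.1088 [-1.3 -2.  -4.7]
```

View pics/t17.png

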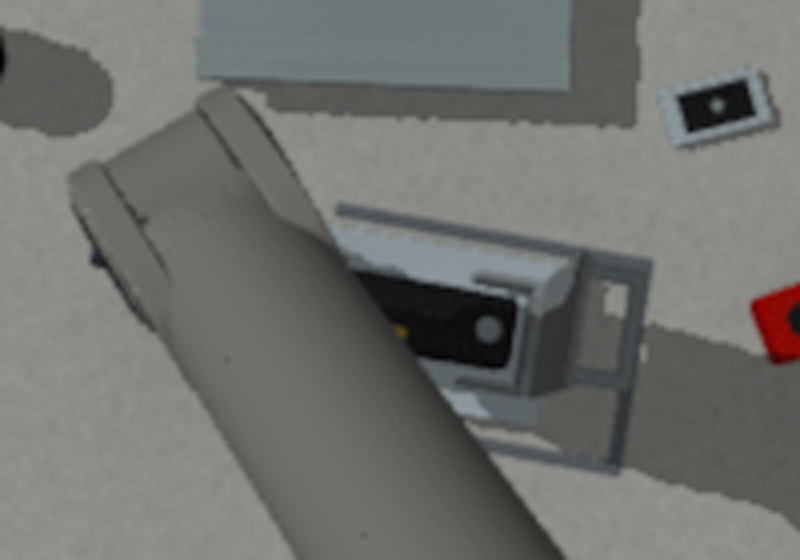

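View pics/s13.png

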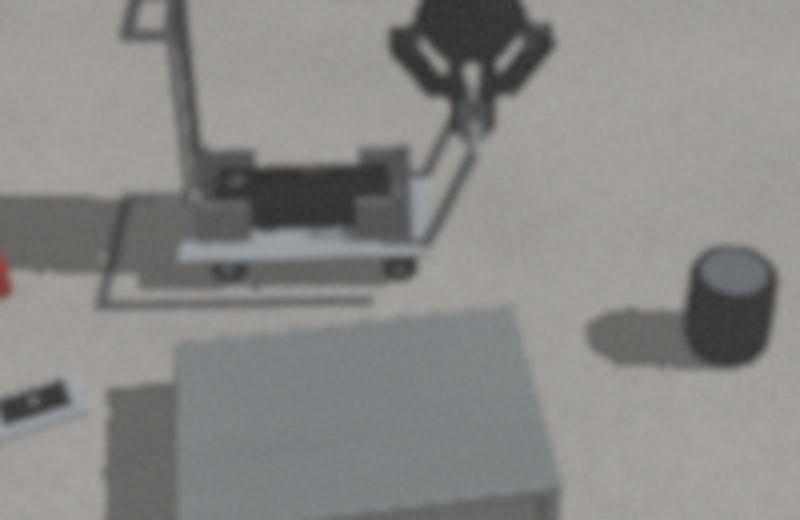

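```bash
python3 - <<'E'
from plan import *
ct=cam("top"); M=np.array([.4945,-.172])
def mk(u_,v_,z):
    X=bp(ct,(270+u_/4,150+v_/4),z)[:2]-M; return (np.array([X@u(PF),X@u(PF+90)])*1e3).round(1)
print("upper deck edge",mk(345,224,.036),mk(560,262,.036)," lower corner",mk(537,427,.036))
print("tier front wall..",mk(530,292,.074),mk(520,385,.074))
print("flap top",mk(583,250,.246),mk(530,395,.246)); print("tape", mk(340,210,0),mk(650,263,0),mk(618,470,0),mk(500,448,0))
E
```

```text
upper deck edge [-91.6  55.5] [53.4 56.4]  lower corner [ 56.2 -54.1]
tier front wall.. [32.1 29. ] [ 35.6 -31.2]
flap top [35.  39.5] [ 19.1 -46.2]
tape [-95.3  68.8] [118.8  71.3] [119.6 -71. ] [ 39.2 -71. ]
```

{"fn": "send_rows", "kwargs": {
  "motion": "-0.2 -0.98 0 -0.1 0 -0.3 1;-0.2 -0.98 0 0 0 -0.3 1;-0.2 -0.98 0 0 0 -0.2 1;-0.18 -0.9 0 0 0 0 1;0 0 0 0 0 0 1"
}}

```text
t: 27.25
eef_pos: [0.5218, -0.0323, 0.1098]
tool_rot: [0.0, 0.099, 0.995, 0.005]
contact_force: [0.0, -2.6, -3.5]
gripper_width: 0.092
```

```bash
python3 - <<'E'
from plan import *
err()
snap("top","t18",(290,150,450,270),5); err()
E
```

```text
psi -101.33 to go 6.9 mm; left off origin -2.6 axle -2.9 z 0.1098 [ 0.  -2.6 -3.5]
psi -101.32 to go 7.5 mm; left off origin -2.7 axle -2.9 z 0.1098 [ 0.1 -1.9 -4.1]
```

View pics/t18.png

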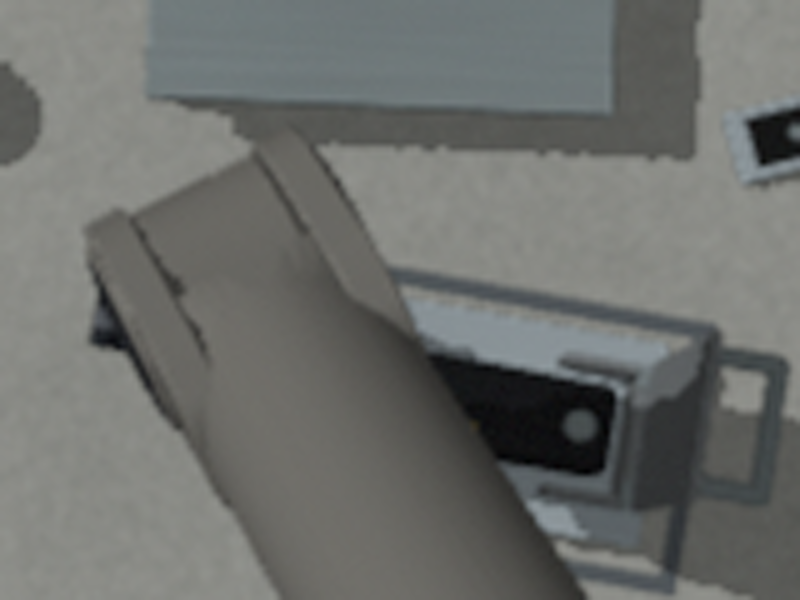

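```bash
python3 - <<'E'
from plan import *
ct=cam("top"); M=np.array([.4945,-.172])
def mk(u_,v_,z):
    X=bp(ct,(290+u_/5,150+v_/5),z)[:2]-M; return (np.array([X@u(PF),X@u(PF+90)])*1e3).round(1)
print("upper deck edge",mk(420,298,.036),mk(600,328,.036),mk(698,345,.036)," lower corner",mk(640,545,.036))
E
```

```text
upper deck edge [-43.4  54.6] [53.4 56.1] [105.9  56.6]  lower corner [ 92.6 -53.3]
```

{"fn": "send_rows", "kwargs": {
  "motion": "-0.07 -0.4 0 0 0 -0.1 1;-0.06 -0.35 0 0 0 0 1;0 0 0 0 0 0 1;0 0 0 0 0 0 1"
}}

```text
t: 27.63
eef_pos: [0.5207, -0.0397, 0.1099]
tool_rot: [0.001, 0.1, 0.995, 0.005]
contact_force: [1.4, 1.5, -2.7]
gripper_width: 0.091
```

```bash
python3 - <<'E'
from plan import *
err()
ct=cam("top"); M=np.array([.4945,-.172])
snap("top","t19",(290,150,450,270),5); err()
E
```

```text
psi -101.44 to go -0.5 mm; left off origin -2.6 axle -2.7 z 0.1099 [ 1.4  1.5 -2.7]
psi -101.44 to go -0.4 mm; left off origin -2.5 axle -2.6 z 0.11 [ 0.2 -0.2 -4.2]
```

View pics/t19.png

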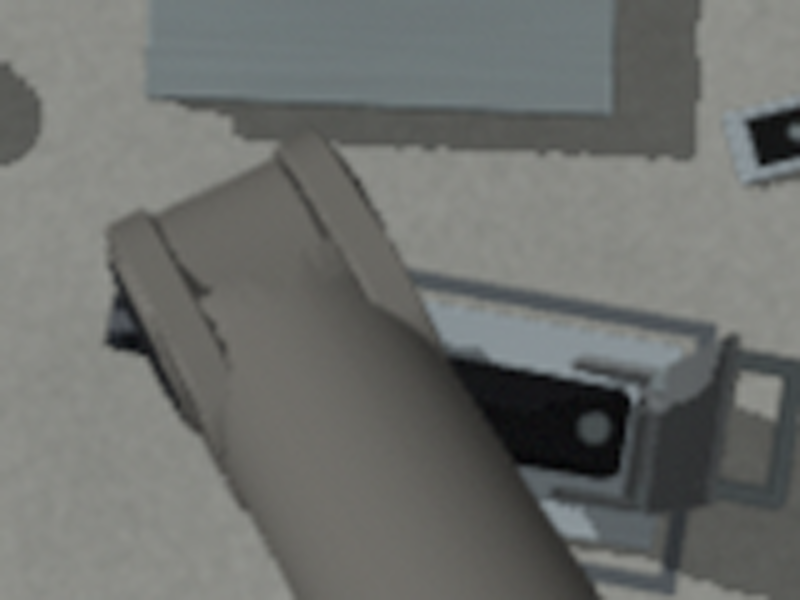

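{"fn": "send_rows", "kwargs": {
  "motion": "0 0 0 0 0 0 0.9;0 0 0 0 0 0 0.7;0 0 0 0 0 0 0.5;0 0 0 0 0 0 0.5;0 0 0.8 0 0 0 0.5;0 0 1 0 0 0 0.5;0 0 1.5 0 0 0 0.5;0 0 2 0 0 0 0.5;0 0 3 0 0 0 0.5;0 0 3 0 0 0 0.5;0 0 3 0 0 0 0.5",
  "newtons": 20
}}

```text
t: 28.6
eef_pos: [0.5169, -0.0377, 0.2586]
tool_rot: [-0.004, 0.098, 0.995, 0.006]
contact_force: [-0.2, -0.2, -0.4]
gripper_width: 0.502
```

```bash
python3 - <<'E'
from plan import *
o=get_obs(); print(o["eef_pos"],o["q"])
snap("wrist","w27"); snap("scene","s14",(200,130,400,260),4)
E
```

```text
[ 0.516925   -0.03774173  0.25855312] [ 0.66780405  0.30105962 -0.84542996  1.84578052  0.23583544  1.10895145
  1.11269654]
```

View pics/w27.png

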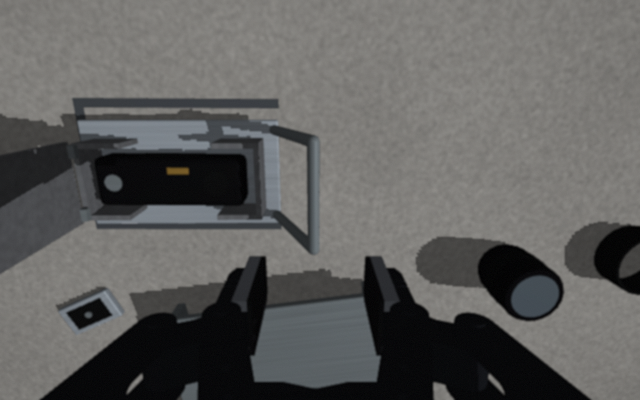

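View pics/s14.png

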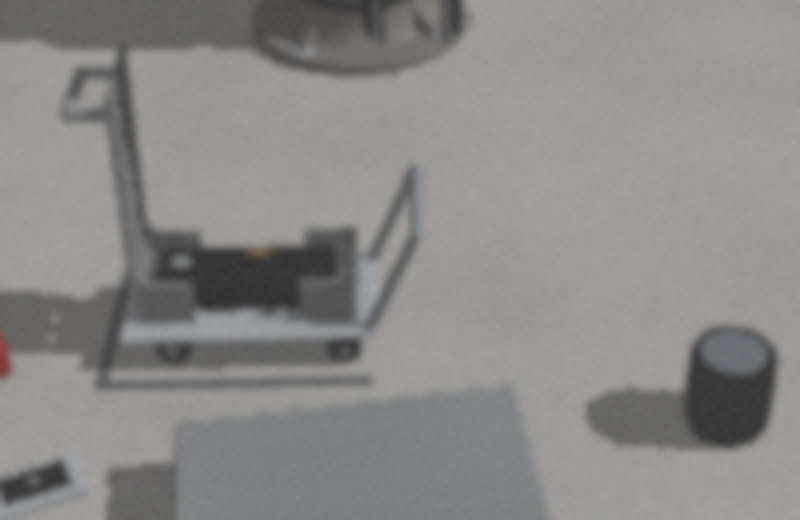

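{"fn": "send_rows", "kwargs": {
  "motion": "0 2 1 0 0 0 0.5;0 3 0.5 0 0 0 0.5;0 3 0 0 0 0 0.5;0 3 0 0 0 0 0.5;0 3 0 0 0 0 0.5;0 3 0 0 0 0 0.5;0 3 0 0 0 0 0.5;0 3 0 0 0 0 0.5;0 3 0 0 0 0 0.5;0 2 0 0 0 0 0.5;0 0 0 0 0 0 0.5"
}}

```text
t: 29.62
eef_pos: [0.5174, 0.2532, 0.2875]
tool_rot: [0.006, 0.102, 0.995, 0.006]
contact_force: [-0.4, 0.4, 0.2]
gripper_width: 0.5
```

```bash
python3 - <<'E'
from plan import *
snap("top","t20",(320,160,480,280),5); o,im=snap("top","t21"); o,im=snap("scene","s15",(200,130,360,250),5)
for th in ["castor_wheel_l","castor_wheel_r"]:
  for c in ["scene","top"]:
    for r in regions_of(th,c)[:2]: print(th,c,r["conf"],r["point"],r["region"].sum())
E
```

```text
(no output)
```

View pics/t20.png

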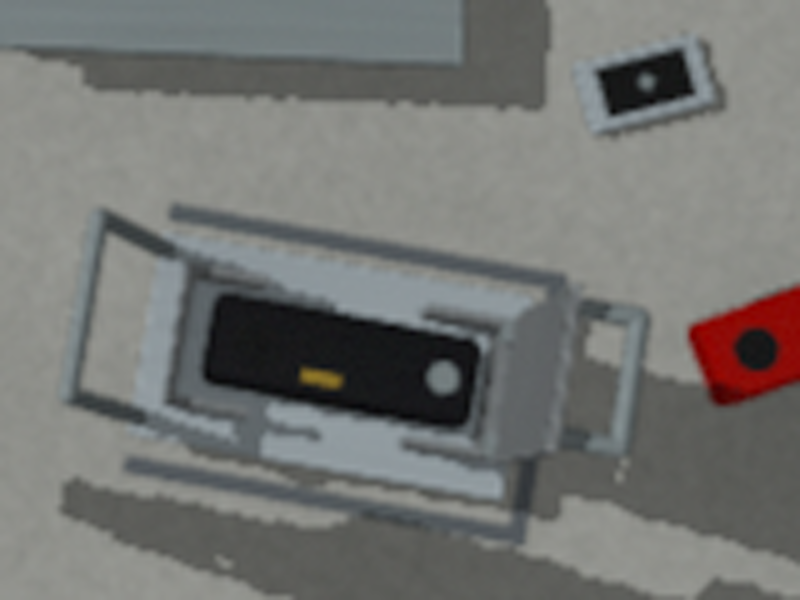

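View pics/s15.png

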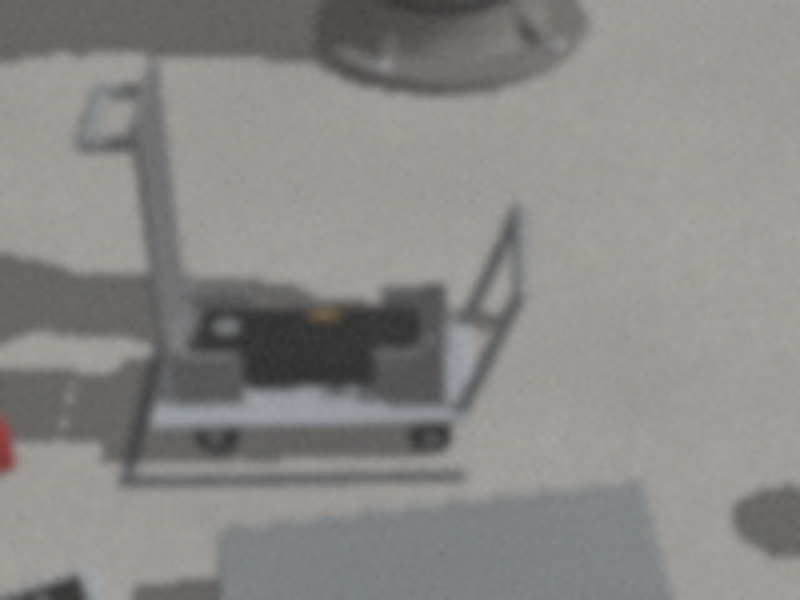

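View pics/t21.png

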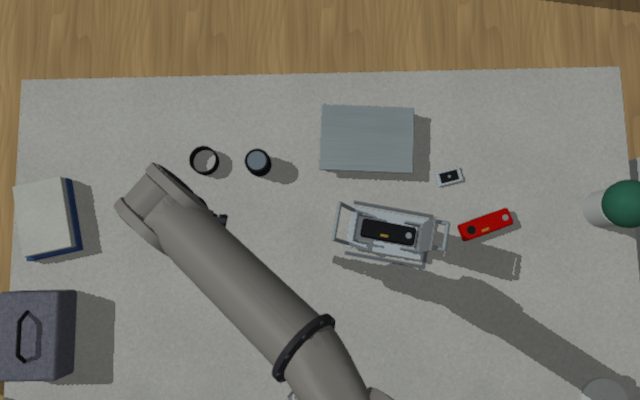

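```bash
python3 - <<'E'
from plan import *
ct=cam("top"); M=np.array([.4945,-.172])
def mk(u_,v_,z):
    X=bp(ct,(320+u_/5,160+v_/5),z)[:2]-M; return (np.array([X@u(PF),X@u(PF+90)])*1e3).round(1)
print("deck nose lower",mk(502,499,.036),"rear lower",mk(133,433,.036),"rear upper",mk(172,235,.036), "upper edge",mk(400,272,.036))
print("push bar",mk(100,212,.125),mk(67,400,.125)," flap top",mk(576,288,.246),mk(553,458,.246),"flap bar",mk(645,313,.226),mk(625,450,.226))
print("grip",mk(207,380,.070),mk(222,295,.070),mk(480,340,.070),mk(468,425,.070))
print("tape",mk(175,212,0),mk(560,278,0),mk(520,537,0),mk(128,465,0))
cs=cam("scene")
def ms(u_,v_,z):
    X=bp(cs,(200+u_/5,130+v_/5),z)[:2]-M; return (np.array([X@u(PF),X@u(PF+90)])*1e3).round(1)
print("castor l",ms(217,440,.014),"rear wheel",ms(432,437,.014), "expected px for castor trailing",(pj(cs,np.r_[M+.062*u(PF)+.04*u(PF+90),.014])-[200,130])*5)
E
```

```text
deck nose lower [ 99.2 -54.2] rear lower [-97.8 -55.6] rear upper [-95.9  52. ] upper edge [26.8 54.5]
push bar [-136.3   46.1] [-135.6  -49.2]  flap top [79.8 36.1] [ 81.6 -41. ] flap bar [116.3  33. ] [116.9 -30.2]
grip [-66.1 -23.1] [-66.1  21.7] [69. 23.] [ 70.  -21.4]
tape [-95.4  69.1] [117.4  71.5] [118.3 -71. ] [-96.2 -71.6]
castor l [59.  50.2] rear wheel [-77.8  51.1] expected px for castor trailing [214.32896897 429.65021345]
```

```bash
python3 - <<'E'
from station import *
print(hand_in())
E
```

```text
the job is handed in; nothing more can be done
None
```

The whole job is done in the order asked and handed in at about 30 s of the 72 s. No verdict was reported.

**What I did**
1. I drew the battery grip out from under the riser by its end and put it down on the open surface.
2. I lifted the flap by its bar until it stood upright and let go.
3. I took the grip by its middle and laid it flat in the lower tier.
4. I pinched the push bar and pushed the caddy straight, then steered it nose first into the parking outline and let go.

**Last checks**
- **Parking:** in the top image the caddy's deck lies within about 1–2 mm of centred in the outline. The last arm reading before I let go put its heading at -101.4°, against -101.5° for the outline.
- **Arm against camera:** the arm's own reading put the caddy about 2.5 mm to the right of centre, while the camera put it within about 1 mm. I took this as calibration error.
- **Flap and grip:** the flap stands within about 2° of upright, and the grip lies flat and centred in the tier.
- **Castors:** the left castor was seen trailing straight, at x ≈ 62 mm as it should be. The right castor was hidden and I did not see it. I only infer that it trails, because the last 45 mm or so were driven straight.
- **Other things:** the lens, lens hood, tripod plate and the red look-alike stand where they were. The gripper touches nothing.

**What went wrong on the way**
- The caddy rolled about 60 mm forward while I was lifting the flap with the bar pinched. I finished the lift by pushing the bar with the fingers slightly open.
- Putting the grip down on the shelf gave a brief 56 N reading at the wrist. That is under the 120 N wrist limit. What touched is not certain: it came through the held grip or the fingertips, and I do not believe the gripper's body pressed on anything.

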